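# Put the workshop air cleaner back in service

## Robot

A 6-joint arm with a two-finger parallel gripper is mounted at the origin on the work surface. World frame = base frame: x ahead of the robot, y to its left, z up, the work surface at z = 0. Lengths are in m, angles in rad, forces in N, time in s.
With the tool pointing down it reaches from about 0.3 to 1 m from the base axis. Payload 5.1 kg.
Tool frame: the origin (TCP) lies midway between the tips of the shut fingers; the grasp point (between the pads) lies 19 mm behind it; z points along the fingers, x is the direction in which the jaws open and shut, and the axes are right-handed (so a half turn about z gives the same grasp; the last joint's range is limited). The gripper opens to 95 mm and grips with 3 to 60 N. Pads are 20 mm wide; open, the fingers measure 119 mm over their backs; the gripper's body (75 mm by 180 mm) begins 59 mm behind the grasp point.
Start: joints at [-1.362, 0.124, 1.65, -0, 1.367, -0.083], TCP at [0.187, -0.623, 0.215] pointing down, gripper open.
Joint ranges: [-2.61, 2.61], [-1.02, 2.33], [0.03, 2.71], [-1.35, 4.49], [0.32, 2.68], [-2.91, 2.91]. Speed limits (rad/s): [2.57, 2.57, 3.14, 3.14, 3.14, 3.14].

## Interface

Orientations are given as a unit quaternion [w, x, y, z].
In Python, from rig import readout, camera, r gives the robot as it stands. The module is installed in compiled form; this text tells all that it offers.
- The arm moves only by the tool jog_arm, never from a script. Its argument "deltas" is a list of rows, each a list of 7 numbers: the opening, from 0 (shut) to 1 (fully open), then the shift along the tool's x, y, z in units of 25 mm (1.0 is 25 mm), then the turn, a rotation vector about the tool's x, y, z in units of 6 degrees (1.0 is 6 degrees). In form: [[hand, x, y, z, ax, ay, az], ...]. A call has 1 to 12 rows; each row is the pose to reach, as a shift and turn from the pose commanded when the call began, along the tool's axes at that moment; what a row does not reach only later rows make up. A row lasts 1/12 s, in which the tool goes at most 41.7 mm and 7.16 degrees, less where a joint would pass 70% of its speed; a pose out of reach is approached as far as the arm can. A call with a gripper value outside its range is refused whole. The fingers move at their own pace and stop on an object; "grip_force" is the grip in N (left out, the last holds). Time passes only in rows, so rows that repeat a pose let the fingers close. It gives the time, the measured TCP pose, the force and the opening at its end, in the units of the state.
- readout.get_obs(): the state, without advancing time (a new reading comes with each control period).
- camera(name): name is "side" or "top" or "wrist"; returns a dict with "img" (480x640x3 uint8, blue, green, red), "intrinsics" (3x3 intrinsics, pixels), "rvec" (rotation vector, rad) and "tvec" (3), from world to camera coordinates, as OpenCV has them. Camera axes: x right, y down, z forward; pixel columns grow to the right and rows downward; lengths in m; the calibration is good to about 2 mm. A picture is of the moment at which its call begins. There is no depth.
- r.finish_job(): hands the job in, once; it reports no verdict.
The state is a dict: "clock": time; "joints": joint angles; "joint_vel": joint speeds; "joint_efforts": joint torques, N m; "tool_pos": TCP position; "ee_rot": TCP orientation; "ft_force": force on the tool from outside, world axes, zero at the start; "torque": the same for the moment, N m; "opening": opening from 0.0 (shut) to 1.0 (fully open).
Only numpy, scipy, OpenCV 4.12 (cv2) and the standard library are available. Lean on these libraries where they do the work, as an engineer would, in place of code of your own. Each camera call takes 0.05 s, during which the arm holds its last target. There are 200 camera calls.

## Task

Put the workshop air cleaner back in service: stand every filter cartridge that is on the bench in a bay of its own, push it fully home and turn it clockwise (seen from above) to its stop so that it is locked. Make sure that all three toggle switches hidden under the brushes of the switch box are on: feel each one gently, throw only those that are off, and never turn one off; swing the red flag behind every switch that you found off fully over to the far side, and leave the flags of the others as they are. Leave the other things on the bench where they are.

Things in the scene. Friction and masses are not known exactly. Their poses are not given: they have to be found in the camera images.
- filter1: Filter cartridge, upright (may be absent; all alike, fit any bay). White cylinder 60 mm across, 95 tall, blue bands, steel foot 59 across (lowest 12). Blue grip bar on top: 56 long (x), 18 thick (y), 95 to 132 above the underside, in line with two yellow lugs at +x and -x: 16 wide, out to 40 from the axis, 35 to 47 above the underside. 0.4 kg. Origin: centre of underside; z up.
- filter2: Filter cartridge, upright (may be absent; all alike, fit any bay). White cylinder 60 mm across, 95 tall, blue bands, steel foot 59 across (lowest 12). Blue grip bar on top: 56 long (x), 18 thick (y), 95 to 132 above the underside, in line with two yellow lugs at +x and -x: 16 wide, out to 40 from the axis, 35 to 47 above the underside. 0.4 kg. Origin: centre of underside; z up.
- filter3: Filter cartridge, upright (may be absent; all alike, fit any bay). White cylinder 60 mm across, 95 tall, blue bands, steel foot 59 across (lowest 12). Blue grip bar on top: 56 long (x), 18 thick (y), 95 to 132 above the underside, in line with two yellow lugs at +x and -x: 16 wide, out to 40 from the axis, 35 to 47 above the underside. 0.4 kg. Origin: centre of underside; z up.
- cleaner: Air cleaner: green box fixed to the bench left or right, 130 (x) by 360 (y) by 75 mm high, three steel-rimmed bays in its top 115 apart along y. Origin: centre of underside; x points away from the robot, z up. A seated cartridge turns freely clockwise from above until a stop at about 80 degrees (1.4 rad), not over 15 the other way. A bay left over may stay empty: it closes by itself.
- bay1 (a point): Centre of a bay's mouth, 75 mm above the bench, axes as the cleaner's. Round 66 mm hole with two notches 27 mm wide at +x and -x (yellow marks) that let the lugs pass; rim 10 mm thick, 1.5 mm proud. Lower the cartridge with its lugs in the notches until its foot stands on the bay's floor, 60 mm below this point; the lugs are then about 4 mm below the rim, and turning locks them.
- bay2 (a point): Centre of a bay's mouth, 75 mm above the bench, axes as the cleaner's. Round 66 mm hole with two notches 27 mm wide at +x and -x (yellow marks) that let the lugs pass; rim 10 mm thick, 1.5 mm proud. Lower the cartridge with its lugs in the notches until its foot stands on the bay's floor, 60 mm below this point; the lugs are then about 4 mm below the rim, and turning locks them.
- bay3 (a point): Centre of a bay's mouth, 75 mm above the bench, axes as the cleaner's. Round 66 mm hole with two notches 27 mm wide at +x and -x (yellow marks) that let the lugs pass; rim 10 mm thick, 1.5 mm proud. Lower the cartridge with its lugs in the notches until its foot stands on the bay's floor, 60 mm below this point; the lugs are then about 4 mm below the rim, and turning locks them.
- switchbox: Grey switch box fixed to the bench left or right, 287 (x) by 225 mm (y), deck 75 high, three slots 70 apart along y under black bristles that hide the toggles and do not resist the fingers; behind (+x) a ledge 40 high with three red flags, then a dark housing 74 high. Origin: underside, 130 behind the front edge; x points away from the robot, z up. Toggles take 2 to 6 N to move and stay put.
- slot1 (a point): Deck-height point over hidden toggle 1's pivot; axes as the box's. Slot from x = -75 to +42 mm, 48 wide, 67 deep. Toggle: rod with a 16 mm ball, pivot 65 and ball centre 13 below the deck, at x = -18 when off (towards the robot, black mark), +18 when on (white mark), its stops. Closed fingers enter freely at x = -50; moved to +x with tips 25 to 30 below the deck they meet the ball.
- slot2 (a point): Deck-height point over hidden toggle 2's pivot; axes as the box's. Slot from x = -75 to +42 mm, 48 wide, 67 deep. Toggle: rod with a 16 mm ball, pivot 65 and ball centre 13 below the deck, at x = -18 when off (towards the robot, black mark), +18 when on (white mark), its stops. Closed fingers enter freely at x = -50; moved to +x with tips 25 to 30 below the deck they meet the ball.
- slot3 (a point): Deck-height point over hidden toggle 3's pivot; axes as the box's. Slot from x = -75 to +42 mm, 48 wide, 67 deep. Toggle: rod with a 16 mm ball, pivot 65 and ball centre 13 below the deck, at x = -18 when off (towards the robot, black mark), +18 when on (white mark), its stops. Closed fingers enter freely at x = -50; moved to +x with tips 25 to 30 below the deck they meet the ball.
- flag1 (a joint): Angle of the red flag behind slot1 (rad): 0 = down, as at the start, leaning to the robot; 0.8 = swung over, leaning away. It stays where it is left; a push of 1 to 2 N at its top moves it.
- flag2 (a joint): Angle of the red flag behind slot2 (rad): 0 = down, as at the start, leaning to the robot; 0.8 = swung over, leaning away. It stays where it is left; a push of 1 to 2 N at its top moves it.
- flag3 (a joint): Angle of the red flag behind slot3 (rad): 0 = down, as at the start, leaning to the robot; 0.8 = swung over, leaning away. It stays where it is left; a push of 1 to 2 N at its top moves it.
- flag1_tip (a point): Middle of the top edge of the red flag behind slot1: a plate 34 mm wide (y), 6 thick, 58 long, hinged about the box's y axis at x = 50 mm from the box's origin, 41 above the bench. At the start it leans 0.4 rad to the robot, its top edge 94 above the bench, 19 above the deck; push it there in the box's +x, from above the deck.
- flag2_tip (a point): Middle of the top edge of the red flag behind slot2: a plate 34 mm wide (y), 6 thick, 58 long, hinged about the box's y axis at x = 50 mm from the box's origin, 41 above the bench. At the start it leans 0.4 rad to the robot, its top edge 94 above the bench, 19 above the deck; push it there in the box's +x, from above the deck.
- flag3_tip (a point): Middle of the top edge of the red flag behind slot3: a plate 34 mm wide (y), 6 thick, 58 long, hinged about the box's y axis at x = 50 mm from the box's origin, 41 above the bench. At the start it leans 0.4 rad to the robot, its top edge 94 above the bench, 19 above the deck; push it there in the box's +x, from above the deck.
- hardwood_block: Dark hardwood block, 90 x 45 x 40 mm, to be left alone. Origin: centre of the underside.
- pine_offcut: Pale pine offcut, 140 x 50 x 25 mm, to be left alone. Origin: centre of the underside.
- glue: Yellow glue bottle, 56 mm across, 160 mm tall, to be left alone. Origin: centre of the underside.
- screw_cup: Steel cup, 80 mm across, 80 mm tall, to be left alone. Origin: centre of the underside.
- varnish: Steel can, 80 mm across, 110 mm tall, to be left alone. Origin: centre of the underside.
There are look-alikes about, which are no part of the job. Leave any pink look-alike of the filter1 alone.

How it is judged:
On the way:
1. every filter cartridge present is pushed home and locked in a bay (((horizontal distance between filter1 and bay1 below 0.008 m and z of filter1 in the frame of bay1 below -0.054 m and angle between the x axis of filter1 and the x axis of bay1, either way round above 1.05 rad) or (horizontal distance between filter1 and bay2 below 0.008 m and z of filter1 in the frame of bay2 below -0.054 m and angle between the x axis of filter1 and the x axis of bay2, either way round above 1.05 rad) or (horizontal distance between filter1 and bay3 below 0.008 m and z of filter1 in the frame of bay3 below -0.054 m and angle between the x axis of filter1 and the x axis of bay3, either way round above 1.05 rad)) and ((horizontal distance between filter2 and bay1 below 0.008 m and z of filter2 in the frame of bay1 below -0.054 m and angle between the x axis of filter2 and the x axis of bay1, either way round above 1.05 rad) or (horizontal distance between filter2 and bay2 below 0.008 m and z of filter2 in the frame of bay2 below -0.054 m and angle between the x axis of filter2 and the x axis of bay2, either way round above 1.05 rad) or (horizontal distance between filter2 and bay3 below 0.008 m and z of filter2 in the frame of bay3 below -0.054 m and angle between the x axis of filter2 and the x axis of bay3, either way round above 1.05 rad)) and ((horizontal distance between filter3 and bay1 below 0.008 m and z of filter3 in the frame of bay1 below -0.054 m and angle between the x axis of filter3 and the x axis of bay1, either way round above 1.05 rad) or (horizontal distance between filter3 and bay2 below 0.008 m and z of filter3 in the frame of bay2 below -0.054 m and angle between the x axis of filter3 and the x axis of bay2, either way round above 1.05 rad) or (horizontal distance between filter3 and bay3 below 0.008 m and z of filter3 in the frame of bay3 below -0.054 m and angle between the x axis of filter3 and the x axis of bay3, either way round above 1.05 rad))), for 0.2 s.
At the end, for the whole second after the job is handed in: Each cartridge present is in a bay (8 mm of its axis, within 6 mm of the floor), turned over 60 degrees and at rest; all toggles on (ball at x > 10 mm of its slot); flags of the toggles that were off at the start over (> 0.6 rad), the others down (< 0.2 rad) (all of step 1 and linear speed of each of filter1, filter2, filter3 below 0.02 m/s and ((((x of tog_a_c1 in the frame of slot1 between 0.01 and 0.03 m and horizontal distance between tog_a_c1 and slot1 below 0.03 m) or (x of tog_b_c1 in the frame of slot1 between 0.01 and 0.03 m and horizontal distance between tog_b_c1 and slot1 below 0.03 m) or (x of tog_c_c1 in the frame of slot1 between 0.01 and 0.03 m and horizontal distance between tog_c_c1 and slot1 below 0.03 m)) and value of joint flag1 above 0.6 rad) or (((x of tog_d_c1 in the frame of slot1 between 0.01 and 0.03 m and horizontal distance between tog_d_c1 and slot1 below 0.03 m) or (x of tog_e_c1 in the frame of slot1 between 0.01 and 0.03 m and horizontal distance between tog_e_c1 and slot1 below 0.03 m) or (x of tog_f_c1 in the frame of slot1 between 0.01 and 0.03 m and horizontal distance between tog_f_c1 and slot1 below 0.03 m)) and value of joint flag1 below 0.2 rad)) and ((((x of tog_a_c1 in the frame of slot2 between 0.01 and 0.03 m and horizontal distance between tog_a_c1 and slot2 below 0.03 m) or (x of tog_b_c1 in the frame of slot2 between 0.01 and 0.03 m and horizontal distance between tog_b_c1 and slot2 below 0.03 m) or (x of tog_c_c1 in the frame of slot2 between 0.01 and 0.03 m and horizontal distance between tog_c_c1 and slot2 below 0.03 m)) and value of joint flag2 above 0.6 rad) or (((x of tog_d_c1 in the frame of slot2 between 0.01 and 0.03 m and horizontal distance between tog_d_c1 and slot2 below 0.03 m) or (x of tog_e_c1 in the frame of slot2 between 0.01 and 0.03 m and horizontal distance between tog_e_c1 and slot2 below 0.03 m) or (x of tog_f_c1 in the frame of slot2 between 0.01 and 0.03 m and horizontal distance between tog_f_c1 and slot2 below 0.03 m)) and value of joint flag2 below 0.2 rad)) and ((((x of tog_a_c1 in the frame of slot3 between 0.01 and 0.03 m and horizontal distance between tog_a_c1 and slot3 below 0.03 m) or (x of tog_b_c1 in the frame of slot3 between 0.01 and 0.03 m and horizontal distance between tog_b_c1 and slot3 below 0.03 m) or (x of tog_c_c1 in the frame of slot3 between 0.01 and 0.03 m and horizontal distance between tog_c_c1 and slot3 below 0.03 m)) and value of joint flag3 above 0.6 rad) or (((x of tog_d_c1 in the frame of slot3 between 0.01 and 0.03 m and horizontal distance between tog_d_c1 and slot3 below 0.03 m) or (x of tog_e_c1 in the frame of slot3 between 0.01 and 0.03 m and horizontal distance between tog_e_c1 and slot3 below 0.03 m) or (x of tog_f_c1 in the frame of slot3 between 0.01 and 0.03 m and horizontal distance between tog_f_c1 and slot3 below 0.03 m)) and value of joint flag3 below 0.2 rad))); the robot touches nothing.
It fails at once if a toggle that was on is turned off (distance of any of tog_d_c1, tog_e_c1, tog_f_c1 from where it was at the start of the episode above 0.02 m).
It fails at once if a toggle is pressed roughly (over 35 N) (contact force between the fingers and tog_a_c1 above 35 N or contact force between the fingers and tog_b_c1 above 35 N or contact force between the fingers and tog_c_c1 above 35 N or contact force between the fingers and tog_d_c1 above 35 N or contact force between the fingers and tog_e_c1 above 35 N or contact force between the fingers and tog_f_c1 above 35 N).
It fails at once if a bystander is knocked away (moved over 60 mm) (distance of any of hardwood_block, pine_offcut, glue, screw_cup, varnish from where it was at the start of the episode above 0.06 m).
Of filter1, filter2, filter3 only 2 to 3 are there at a start; the rules pass over those that are not, and their reading is None.
At some moment in a run one of filter1, filter2, filter3 may be knocked a few centimetres aside while the robot is not near it.
It also fails if it takes over 208 s, if anything falls off the work surface, if the arm or the gripper's body presses on something with over 40 N, if the wrist force passes 120 N, or if a joint passes its speed limit or range.

## Working session

There is one attempt and no reset: what is moved stays moved. The work goes in short steps, Python scripts to look and compute and a tool call to move; the robot and the scene stay as the last step left them, time stands still between calls to the robot, and variables do not carry over. Pictures are saved under pics/ and viewed, about 12 in all and at most 16, crops included, and the job is handed in when it is done.

Besides the shell and the picture viewer there is one more tool, called in YAML: its name, and indented under it one key for each argument. jog_arm: Moves the arm, as the interface text tells. Its arguments: {"type":"object","properties":{"deltas":{"type":"array","items":{"type":"array","items":{"type":"number"}}},"grip_force":{"type":"number"}},"required":["deltas"]}

```bash
mkdir -p pics; cat > h.py <<'E'
import numpy as np, cv2
from rig import readout, camera, r
from scipy.spatial.transform import Rotation as R
def shot(n,f):
    c=camera(n); cv2.imwrite('pics/'+f+'.png',c['img']); np.savez('pics/'+f,K=c['intrinsics'],r=c['rvec'],t=c['tvec']); return c
def cal(f):
    d=np.load('pics/'+f+'.npz'); return d['K'].astype(float),d['r'].astype(float).reshape(3),d['t'].astype(float).reshape(3)
def ray(f,px):
    K,rv,t=cal(f); Rm=R.from_rotvec(rv).as_matrix(); return -Rm.T@t, Rm.T@np.linalg.inv(K)@np.array([px[0],px[1],1.])
def onz(f,px,z):
    o,d=ray(f,px); return o+d*(z-o[2])/d[2]
def tri(f1,p1,f2,p2):
    o1,d1=ray(f1,p1);o2,d2=ray(f2,p2); A=np.c_[d1,-d2]; s=np.linalg.lstsq(A,o2-o1,rcond=None)[0]
    a=o1+s[0]*d1;b=o2+s[1]*d2; return (a+b)/2,np.linalg.norm(a-b)
def proj(f,P):
    K,rv,t=cal(f); return cv2.projectPoints(np.array(P,float).reshape(-1,3),rv,t,K,None)[0].reshape(-1,2)
def st():
    o=readout.get_obs(); print({k:np.round(o[k],4).tolist() for k in('clock','joints','tool_pos','ee_rot','ft_force','opening')}); return o
def delta(pos,yaw=None):
    "deltas in tool units to go to TCP pos; tool down with tool x at world yaw"
    o=readout.get_obs(); Rm=R.from_quat(o['ee_rot'],scalar_first=True)
    t=Rm.inv().apply(np.array(pos)-o['tool_pos'])/.025
    x=Rm.as_matrix()[:,0]; cur=np.arctan2(x[1],x[0]); 
    if yaw is None: yaw=cur
    Rt=R.from_matrix(np.array([[np.cos(yaw),np.sin(yaw),0],[np.sin(yaw),-np.cos(yaw),0],[0,0,-1]]).T.T)
    rv=(Rm.inv()*Rt).as_rotvec()/np.radians(6)
    print('yaw',round(np.degrees(cur),1),'d',np.round(t,2).tolist(),'rot',np.round(rv,2).tolist())
E
python3 - <<'E'
from h import *
for n in('top','side','wrist'):
    c=shot(n,n+'0'); print(n,ray(n+'0',(320,240)), c['intrinsics'][0,0])
st()
E
```

```text
top (array([0.35935197, 0.01330418, 1.37423254]), array([ 0.11954538, -0.01329289, -0.99277549])) 511.4351574578506
side (array([0.33257605, 1.30203125, 0.94088079]), array([ 0.11219829, -0.82804604, -0.54934377])) 619.7316497719127
wrist (array([ 0.25883074, -0.60066575,  0.3840551 ]), array([-0.25878363, -0.08705312, -0.96208337])) 374.18401509703017
{'clock': 0.15, 'joints': [-1.3616, 0.1244, 1.6514, -0.0, 1.3675, -0.0826], 'tool_pos': [0.1869, -0.622, 0.2137], 'ee_rot': [-0.0005, 0.8024, -0.5968, -0.0006], 'ft_force': [-0.5183, 0.1628, 0.1814], 'opening': 1.0005}
```

View pics/top0.png

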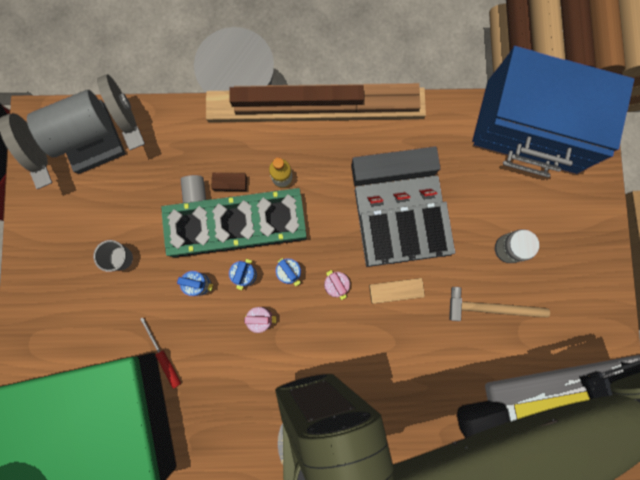

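View pics/side0.png

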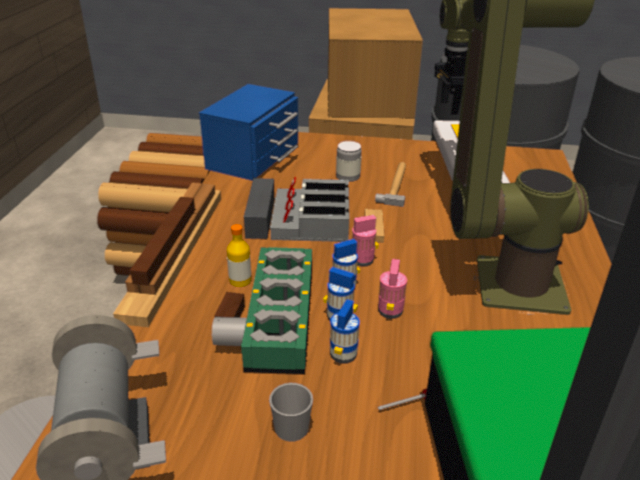

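Top view: three white/blue cartridges at about (193,284), (242,273) and (289,271), and two pink look-alikes at (258,320) and (337,284). The cleaner is at about (234,225) and the switch box at about (405,220). The three blue-banded ones fit the description. I'll take enlarged crops of both views.

```bash
python3 - <<'E'
import cv2
a=cv2.imread('pics/top0.png')[140:340,155:465]; cv2.imwrite('pics/c1.png',cv2.resize(a,None,fx=2.58,fy=2.58,interpolation=cv2.INTER_CUBIC)[:600,:800])
a=cv2.imread('pics/side0.png')[170:380,205:415]; cv2.imwrite('pics/c2.png',cv2.resize(a,(600,600),interpolation=cv2.INTER_CUBIC))
E
```

```text
(no output)
```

View pics/c1.png

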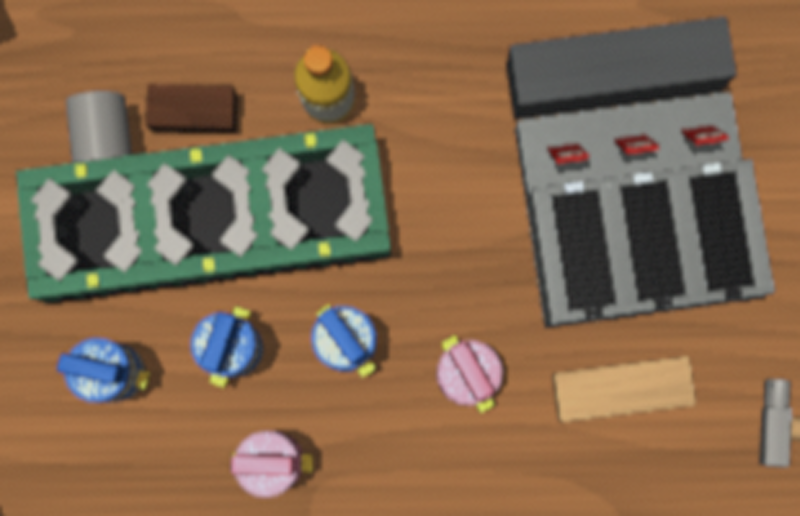

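View pics/c2.png

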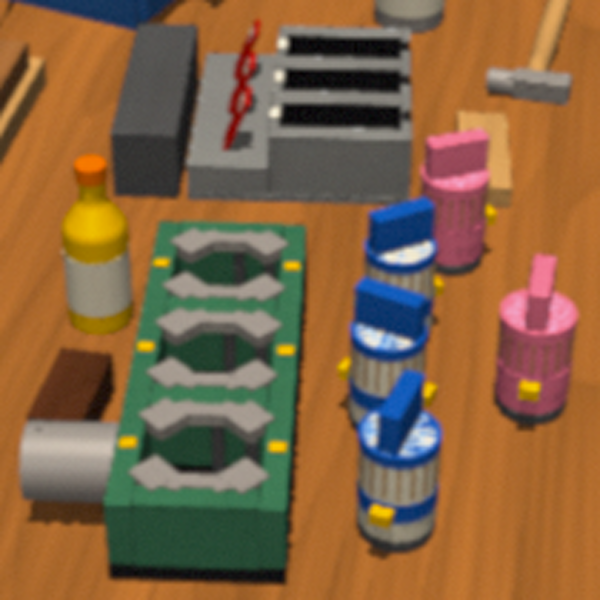

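```bash
python3 - <<'E'
from h import *
T=lambda u,v:(155+u/2.58,140+v/2.58); S=lambda u,v:(205+u*.35,170+v*.35)
def t(n,a,b): p,e=tri('top0',T(*a),'side0',S(*b)); print(n,np.round(p,4),round(e,4))
for n,a,b in [('b1f',(80,171),(128,442)),('b1n',(93,280),(277,446)),('b2f',(196,156),(146,346)),('b2n',(209,265),(285,350)),('b3f',(310,140),(162,262)),('b3n',(324,249),(292,266)),
 ('fL bar',(92,366),(403,398)),('fM bar',(222,341),(393,297)),('fR bar',(342,334),(402,212)),
 ('s1 white',(574,187),(277,113)),('s2 white',(643,178),(279,76)),('s3 white',(712,168),(284,43)),
 ('flag1 top',(570,155),(0,0))]: 
  t(n,a,b)
for n,a,b,z in [('L',(62,366),(122,370),.132),('M',(232,314),(213,369),.132),('R',(321,310),(364,360),.132)]:
  p=onz('top0',T(*a),z);q=onz('top0',T(*b),z); print(n,(p+q)[:2]/2,np.linalg.norm(p-q),np.degrees(np.arctan2(*(q-p)[1::-1])))
for n,a,z in [('fl1',(567,150),.094),('fl2',(633,141),.094),('fl3',(702,130),.094),('m1b',(592,313),.075),('m2b',(662,303),.075),('m3b',(732,295),.075),('w1',(574,187),.075),('w2',(643,178),.075),('w3',(712,168),.075),('FL',(549,326),.075),('FR',(773,293),.075)]: print(n,np.round(onz('top0',T(*a),z),4))
c=onz('top0',(258,320),.132);print('pink',c, onz('top0',(337,284),.132))
E
```

```text
b1f [0.6103 0.339  0.0728] 0.0009
b1n [0.5009 0.3252 0.072 ] 0.0005
b2f [0.6235 0.2236 0.0717] 0.0008
b2n [0.5136 0.2109 0.0714] 0.0002
b3f [0.6369 0.1093 0.072 ] 0.0021
b3n [0.5268 0.0967 0.0713] 0.0011
fL bar [0.4122 0.3137 0.1202] 0.0041
fM bar [0.4332 0.1914 0.1189] 0.004
fR bar [0.4379 0.0774 0.123 ] 0.0025
s1 white [ 0.5833 -0.1547  0.0699] 0.0035
s2 white [ 0.5919 -0.2242  0.0713] 0.0014
s3 white [ 0.5996 -0.2944  0.071 ] 0.0037
flag1 top [ 0.7098 -0.1088  0.1909] 0.2354
L [0.41187221 0.31094908] 0.05616338848133631 -95.06527059395171
M [0.43405911 0.18910871] 0.05425182669190029 160.7060656865181
R [0.43770325 0.07656131] 0.06222039982019896 -140.31144628557183
fl1 [ 0.6182 -0.146   0.094 ]
fl2 [ 0.6259 -0.2118  0.094 ]
fl3 [ 0.6357 -0.2808  0.094 ]
m1b [ 0.4576 -0.1672  0.075 ]
m2b [ 0.4661 -0.237   0.075 ]
m3b [ 0.4725 -0.3069  0.075 ]
w1 [ 0.5842 -0.154   0.075 ]
w2 [ 0.592  -0.2235  0.075 ]
w3 [ 0.6008 -0.2934  0.075 ]
FL [ 0.4457 -0.1242  0.075 ]
FR [ 0.4736 -0.3478  0.075 ]
pink [0.31913857 0.14937854 0.132     ] [ 0.40081525 -0.04210112  0.132     ]
```

Three filters are present and the bay marks triangulate to about 72 mm (75 expected). I'll do the switches first, viewing the box from close by.

```bash
python3 - <<'E'
from h import *
delta((.5034,-.3042,.215),np.radians(-83))
E
```

```text
yaw -73.3 d [-8.53, -15.78, -0.04] rot [0.0, 0.02, 1.62]
```

jog_arm:
  deltas:
    - [0,-8.53,-15.78,0,0,0,1.62]
    - [0,-8.53,-15.78,0,0,0,1.62]
    - [0,-8.53,-15.78,0,0,0,1.62]
    - [0,-8.53,-15.78,0,0,0,1.62]
    - [0,-8.53,-15.78,0,0,0,1.62]
    - [0,-8.53,-15.78,0,0,0,1.62]
    - [0,-8.53,-15.78,0,0,0,1.62]
    - [0,-8.53,-15.78,0,0,0,1.62]
    - [0,-8.53,-15.78,0,0,0,1.62]
    - [0,-8.53,-15.78,0,0,0,1.62]
    - [0,-8.53,-15.78,0,0,0,1.62]
    - [0,-8.53,-15.78,0,0,0,1.62]

```text
clock: 1.15
tool_pos: [0.5064, -0.3006, 0.2143]
ee_rot: [-0.001, 0.751, -0.66, -0.0]
ft_force: [-0.1, -0.5, -0.2]
opening: 0.217
```

jog_arm:
  deltas:
    - [0,0,0,0,0,0,0]
    - [0,0,0,0,0,0,0]
    - [0,0,0,0,0,0,0]
    - [0,0,0,0,0,0,0]

```text
clock: 1.48
tool_pos: [0.5026, -0.3058, 0.2145]
ee_rot: [0.0, 0.748, -0.663, -0.0]
ft_force: [0.3, -0.0, -0.6]
opening: 0.006
```

```bash
python3 - <<'E'
from h import *
st(); shot('wrist','w1'); delta((.5034,-.3042,.215),np.radians(-83))
E
```

```text
{'clock': 1.4833, 'joints': [-0.6378, -0.011, 1.7911, -0.0002, 1.3617, 0.8128], 'tool_pos': [0.5026, -0.3058, 0.2145], 'ee_rot': [0.0001, 0.7483, -0.6634, -0.0001], 'ft_force': [0.2948, -0.014, -0.6258], 'opening': 0.0061}
yaw -83.1 d [-0.06, -0.04, -0.02] rot [0.0, 0.0, -0.02]
```

View pics/w1.png

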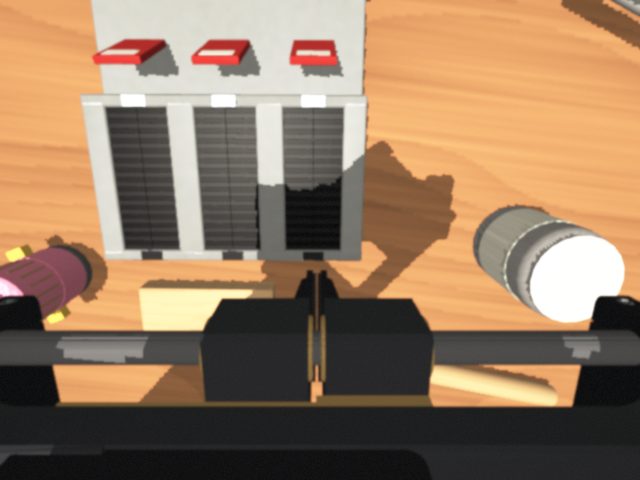

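The wrist view shows white marks at (133,100), (223,100), (313,100), black marks at (152,255), (232,255), (313,255), and the three flags all down.

```bash
python3 - <<'E'
from h import *
T=lambda u,v:(155+u/2.58,140+v/2.58)
W=[(133,100),(223,100),(313,100)];B=[(152,255),(232,255),(313,255)]
tw=[(574,187),(643,178),(712,168)];tb=[(592,313),(662,303),(732,295)]
for i in range(3):
  w=onz('w1',W[i],.075);b=onz('w1',B[i],.075);d=(w-b)/np.linalg.norm(w-b)
  print(i+1,np.round(w,4),np.round(b,4),np.linalg.norm(w-b),np.degrees(np.arctan2(d[1],d[0])),'piv',(w+b)/2+d*.0165, tri('w1',W[i],'top0',T(*tw[i])),tri('w1',B[i],'top0',T(*tb[i])))
E
```

```text
1 [ 0.5854 -0.152   0.075 ] [ 0.4592 -0.1672  0.075 ] 0.12713027137237187 6.873518283150775 piv [ 0.53868502 -0.1576025   0.075     ] (array([ 0.58455457, -0.15346431,  0.0776766 ]), np.float64(0.0016281974848207225)) (array([ 0.45820707, -0.16699146,  0.0736438 ]), np.float64(0.0012038924721337108))
2 [ 0.5938 -0.2217  0.075 ] [ 0.4675 -0.2363  0.075 ] 0.1271543082126451 6.616190352926171 piv [ 0.54707067 -0.22709886  0.075     ] (array([ 0.59257428, -0.22272358,  0.07785276]), np.float64(0.002308756111763382)) (array([ 0.46662794, -0.23662874,  0.07387109]), np.float64(0.0014410450202485285))
3 [ 0.6023 -0.2914  0.075 ] [ 0.476  -0.3064  0.075 ] 0.12717611607520607 6.751163555389766 piv [ 0.55549818 -0.29694016  0.075     ] (array([ 0.60089347, -0.29189412,  0.07961981]), np.float64(0.0021398874532164414)) (array([ 0.47349149, -0.30742318,  0.06899842]), np.float64(0.0020101838782217887))
```

jog_arm:
  deltas:
    - [0,-0.08,-0.1,3,0,0,0]
    - [0,-0.08,-0.1,5,0,0,0]
    - [0,-0.08,-0.1,6,0,0,0]
    - [0,-0.08,-0.1,6.65,0,0,0]
    - [0,-0.08,-0.1,6.65,0,0,0]
    - [0,-0.08,-0.1,6.65,0,0,0]
    - [0,-0.08,-0.1,6.65,0,0,0]
    - [0,-0.08,-0.1,6.65,0,0,0]
  grip_force: 20

```text
clock: 2.2
tool_pos: [0.5079, -0.3045, 0.0525]
ee_rot: [-0.0, 0.749, -0.663, 0.003]
ft_force: [0.5, 0.3, 0.2]
opening: 0.006
```

jog_arm:
  deltas:
    - [0,0,-0.2,0,0,0,0]
    - [0,0,-0.4,0,0,0,0]
    - [0,0,-0.6,0,0,0,0]
    - [0,0,-0.8,0,0,0,0]

```text
clock: 2.53
tool_pos: [0.5268, -0.3003, 0.0496]
ee_rot: [-0.0, 0.749, -0.663, 0.001]
ft_force: [-0.1, 0.5, -0.5]
opening: 0.005
```

jog_arm:
  deltas:
    - [0,0,-0.15,0,0,0,0]
    - [0,0,-0.3,0,0,0,0]

```text
clock: 2.7
tool_pos: [0.5336, -0.299, 0.0485]
ee_rot: [-0.0, 0.749, -0.662, 0.0]
ft_force: [-0.4, 0.3, 0.1]
opening: 0.002
```

jog_arm:
  deltas:
    - [0,0,-0.1,0,0,0,0]
    - [0,0,-0.2,0,0,0,0]
    - [0,0,-0.3,0,0,0,0]
    - [0,0,-0.35,0,0,0,0]

```text
clock: 3.03
tool_pos: [0.5419, -0.298, 0.0483]
ee_rot: [-0.0, 0.749, -0.663, -0.0]
ft_force: [0.1, -0.0, 0.2]
opening: 0.002
```

jog_arm:
  deltas:
    - [0,0,-0.05,0,0,0,0]
    - [0,0,-0.15,0,0,0,0]
    - [0,0,-0.2,0,0,0,0]

```text
clock: 3.28
tool_pos: [0.5468, -0.2975, 0.0484]
ee_rot: [-0.0, 0.749, -0.663, 0.0]
ft_force: [-0.4, -0.2, 0.7]
opening: 0.003
```

jog_arm:
  deltas:
    - [0,0,-0.07,0,0,0,0]
    - [0,0,-0.14,0,0,0,0]
    - [0,0,-0.2,0,0,0,0]

```text
clock: 3.53
tool_pos: [0.5518, -0.2969, 0.0484]
ee_rot: [-0.0, 0.749, -0.663, 0.0]
ft_force: [-0.3, -0.0, -0.3]
opening: 0.003
```

jog_arm:
  deltas:
    - [0,0,-0.06,0,0,0,0]
    - [0,0,-0.12,0,0,0,0]
    - [0,0,-0.12,0,0,0,0]

```text
clock: 3.78
tool_pos: [0.5532, -0.2965, 0.048]
ee_rot: [0.001, 0.749, -0.662, -0.002]
ft_force: [-4.1, -0.8, 2.3]
opening: 0.007
```

Slot 3 was free until −1.5 mm and then met a stop, so toggle 3 is on. Next is slot 2.

jog_arm:
  deltas:
    - [0,0,0.8,0,0,0,0]
    - [0,0,1.6,-0.8,0,0,0]
    - [0,0,2.0,-2,0,0,0]
    - [0,0,2.0,-2,0,0,0]
    - [0,-1.4,2.0,-2,0,0,0]
    - [0,-2.78,2.0,-2,0,0,0]
    - [0,-2.78,2.0,-2,0,0,0]
    - [0,-2.78,2.0,-1,0,0,0]
    - [0,-2.78,2.0,0,0,0,0]
    - [0,-2.78,2.0,0,0,0,0]
    - [0,-2.78,2.0,0,0,0,0]

```text
clock: 4.7
tool_pos: [0.4956, -0.2331, 0.047]
ee_rot: [0.0, 0.749, -0.663, -0.002]
ft_force: [0.2, 0.1, -0.9]
opening: 0.007
```

jog_arm:
  deltas:
    - [0,0,-0.2,0,0,0,0]
    - [0,0,-0.4,0,0,0,0]
    - [0,0,-0.6,0,0,0,0]
    - [0,0,-0.6,0,0,0,0]

```text
clock: 5.03
tool_pos: [0.5134, -0.2324, 0.05]
ee_rot: [-0.0, 0.749, -0.662, 0.002]
ft_force: [-0.4, 0.6, -0.1]
opening: 0.003
```

jog_arm:
  deltas:
    - [0,0,-0.2,0,0,0,0]
    - [0,0,-0.4,0,0,0,0]
    - [0,0,-0.4,0,0,0,0]

```text
clock: 5.28
tool_pos: [0.5224, -0.2306, 0.0488]
ee_rot: [-0.0, 0.749, -0.662, 0.001]
ft_force: [-0.7, -0.2, -0.2]
opening: 0.006
```

jog_arm:
  deltas:
    - [0,0,-0.2,0,0,0,0]
    - [0,0,-0.4,0,0,0,0]
    - [0,0,-0.4,0,0,0,0]

```text
clock: 5.53
tool_pos: [0.5321, -0.2293, 0.0486]
ee_rot: [-0.0, 0.749, -0.663, 0.0]
ft_force: [-0.7, -0.5, 0.0]
opening: 0.003
```

jog_arm:
  deltas:
    - [0,0,-0.1,0,0,0,0]
    - [0,0,-0.2,0,0,0,0]
    - [0,0,-0.3,0,0,0,0]

```text
clock: 5.78
tool_pos: [0.5388, -0.2284, 0.0484]
ee_rot: [0.0, 0.749, -0.663, -0.0]
ft_force: [0.3, -0.3, -0.1]
opening: 0.006
```

jog_arm:
  deltas:
    - [0,0,-0.07,0,0,0,0]
    - [0,0,-0.14,0,0,0,0]
    - [0,0,-0.2,0,0,0,0]

```text
clock: 6.03
tool_pos: [0.5438, -0.2278, 0.0484]
ee_rot: [0.0, 0.749, -0.663, -0.0]
ft_force: [-0.4, -0.4, 0.2]
opening: 0.003
```

jog_arm:
  deltas:
    - [0,0,-0.05,0,0,0,0]
    - [0,0,-0.1,0,0,0,0]
    - [0,0,-0.12,0,0,0,0]

```text
clock: 6.28
tool_pos: [0.5452, -0.2275, 0.048]
ee_rot: [0.001, 0.749, -0.662, -0.001]
ft_force: [-6.0, -1.5, 3.4]
opening: 0.001
```

Toggle 2 is on as well, with contact only at its on stop. Next is slot 1.

jog_arm:
  deltas:
    - [0,0,0.8,0,0,0,0]
    - [0,0,1.6,-0.8,0,0,0]
    - [0,0,2.0,-2,0,0,0]
    - [0,0,2.0,-2,0,0,0]
    - [0,-1.4,2.0,-2,0,0,0]
    - [0,-2.8,2.0,-2,0,0,0]
    - [0,-2.8,2.0,-2,0,0,0]
    - [0,-2.8,2.0,-1,0,0,0]
    - [0,-2.8,2.0,0,0,0,0]
    - [0,-2.8,2.0,0,0,0,0]
    - [0,-2.8,2.0,0,0,0,0]

```text
clock: 7.2
tool_pos: [0.4874, -0.1636, 0.0471]
ee_rot: [0.0, 0.749, -0.663, -0.002]
ft_force: [0.3, 0.1, 0.9]
opening: 0.007
```

jog_arm:
  deltas:
    - [0,0,-0.2,0,0,0,0]
    - [0,0,-0.4,0,0,0,0]
    - [0,0,-0.6,0,0,0,0]
    - [0,0,-0.6,0,0,0,0]

```text
clock: 7.53
tool_pos: [0.5051, -0.1627, 0.0499]
ee_rot: [-0.0, 0.749, -0.663, 0.001]
ft_force: [0.4, 0.1, 0.9]
opening: -0.0
```

jog_arm:
  deltas:
    - [0,0,-0.2,0,0,0,0]
    - [0,0,-0.4,0,0,0,0]
    - [0,0,-0.4,0,0,0,0]

```text
clock: 7.78
tool_pos: [0.5143, -0.161, 0.0488]
ee_rot: [-0.0, 0.749, -0.663, 0.0]
ft_force: [-0.8, 0.5, -0.1]
opening: 0.002
```

jog_arm:
  deltas:
    - [0,0,-0.2,0,0,0,0]
    - [0,0,-0.4,0,0,0,0]
    - [0,0,-0.4,0,0,0,0]

```text
clock: 8.03
tool_pos: [0.5241, -0.1597, 0.0485]
ee_rot: [-0.0, 0.749, -0.663, 0.0]
ft_force: [-1.2, -0.1, 0.6]
opening: 0.002
```

jog_arm:
  deltas:
    - [0,0,-0.1,0,0,0,0]
    - [0,0,-0.2,0,0,0,0]

```text
clock: 8.2
tool_pos: [0.5282, -0.1592, 0.0483]
ee_rot: [0.0, 0.749, -0.663, -0.0]
ft_force: [-1.7, -0.4, 1.3]
opening: 0.007
```

jog_arm:
  deltas:
    - [0,0,-0.05,0,0,0,0]
    - [0,0,-0.1,0,0,0,0]

```text
clock: 8.37
tool_pos: [0.5306, -0.1589, 0.0483]
ee_rot: [0.0, 0.749, -0.663, -0.0]
ft_force: [-2.1, 0.1, 1.2]
opening: 0.003
```

jog_arm:
  deltas:
    - [0,0,-0.07,0,0,0,0]
    - [0,0,-0.14,0,0,0,0]
    - [0,0,-0.2,0,0,0,0]

```text
clock: 8.62
tool_pos: [0.5352, -0.1582, 0.0479]
ee_rot: [0.0, 0.749, -0.663, -0.0]
ft_force: [-2.9, 0.5, -0.8]
opening: 0.005
```

jog_arm:
  deltas:
    - [0,0,-0.05,0,0,0,0]
    - [0,0,-0.1,0,0,0,0]
    - [0,0,-0.12,0,0,0,0]

```text
clock: 8.87
tool_pos: [0.5371, -0.1579, 0.0478]
ee_rot: [0.001, 0.749, -0.662, -0.002]
ft_force: [-6.7, -1.1, 0.7]
opening: 0.008
```

Slot 1 showed a steady drag of 1.2 to 2.9 N from −14 mm on, where the others showed none. That suggests it was off and is now thrown. I'll re-feel the same stretch to confirm it is now free.

jog_arm:
  deltas:
    - [0,0,0.5,0,0,0,0]
    - [0,0,0.8,0,0,0,0]
    - [0,0,0.8,0,0,0,0]
    - [0,0,0.8,0,0,0,0]

```text
clock: 9.2
tool_pos: [0.5192, -0.1605, 0.0489]
ee_rot: [-0.0, 0.749, -0.663, 0.001]
ft_force: [-0.7, -0.9, -0.5]
opening: 0.007
```

jog_arm:
  deltas:
    - [0,0,-0.2,0,0,0,0]
    - [0,0,-0.4,0,0,0,0]

```text
clock: 9.37
tool_pos: [0.5296, -0.1592, 0.0488]
ee_rot: [-0.0, 0.749, -0.663, 0.001]
ft_force: [0.7, 0.0, 0.8]
opening: 0.002
```

jog_arm:
  deltas:
    - [0,0,-0.1,0,0,0,0]
    - [0,0,-0.2,0,0,0,0]
    - [0,0,-0.2,0,0,0,0]

```text
clock: 9.62
tool_pos: [0.5344, -0.1584, 0.0485]
ee_rot: [-0.0, 0.749, -0.662, 0.0]
ft_force: [-0.1, -0.7, 0.5]
opening: 0.005
```

jog_arm:
  deltas:
    - [0,0,-0.05,0,0,0,0]
    - [0,0,-0.1,0,0,0,0]
    - [0,0,-0.18,0,0,0,0]
    - [0,0,-0.24,0,0,0,0]

```text
clock: 9.95
tool_pos: [0.5373, -0.1578, 0.0479]
ee_rot: [0.002, 0.749, -0.662, -0.002]
ft_force: [-10.4, -2.1, 6.7]
opening: 0.006
```

Confirmed: toggle 1 was off and now sits at its on stop. Now I'll swing flag 1 over.

jog_arm:
  deltas:
    - [0,0,0.3,0,0,0,0]
    - [0,0,0.3,-1.0,0,0,0]
    - [0,0,0.3,-1.5,0,0,0]
    - [0,0,0.3,-1.5,0,0,0]
    - [0,0,-1,-1.5,0,0,0]
    - [0,0,-2,-1.5,0,0,0]
    - [0,0,-2.4,-1.5,0,0,0]
    - [0,0,-2.8,-1.5,0,0,0]
    - [0,0,-3.1,-1.5,0,0,0]
    - [0,0,-3.4,-1.5,0,0,0]

```text
clock: 10.78
tool_pos: [0.6238, -0.1474, 0.0854]
ee_rot: [0.0, 0.749, -0.663, -0.001]
ft_force: [-1.8, -0.0, 0.1]
opening: 0.003
```

jog_arm:
  deltas:
    - [0,0,-0.15,0,0,0,0]
    - [0,0,-0.3,0,0,0,0]
    - [0,0,-0.4,0,0,0,0]

```text
clock: 11.03
tool_pos: [0.6336, -0.1462, 0.0855]
ee_rot: [0.0, 0.749, -0.663, -0.0]
ft_force: [-0.7, -0.2, -0.0]
opening: 0.003
```

jog_arm:
  deltas:
    - [0,0,-0.1,0,0,0,0]
    - [0,0,-0.2,0,0,0,0]
    - [0,0,-0.2,0,0,0,0]

```text
clock: 11.28
tool_pos: [0.6373, -0.1458, 0.0856]
ee_rot: [0.001, 0.749, -0.663, -0.002]
ft_force: [-5.4, 0.4, 1.9]
opening: 0.005
```

Flag 1 is at its stop. Next I'll retreat and go over to the left-most cartridge.

jog_arm:
  deltas:
    - [0,0,0.6,0,0,0,0]
    - [0,0,1,-1,0,0,0]
    - [0,0,1,-2.5,0,0,0]
    - [0,0,1,-4,0,0,0]
    - [0,0,1,-5,0,0,0]
    - [0,0,1,-5,0,0,0]

```text
clock: 11.78
tool_pos: [0.6178, -0.1499, 0.22]
ee_rot: [-0.003, 0.749, -0.663, 0.007]
ft_force: [0.4, -0.3, 0.2]
opening: 0.007
```

```bash
python3 - <<'E'
from h import *
st(); delta((.412,.312,.225),np.radians(-5))
E
```

```text
{'clock': 11.7833, 'joints': [-0.3226, 0.0806, 1.6879, 0.0003, 1.3585, 1.1262], 'tool_pos': [0.6178, -0.1499, 0.22], 'ee_rot': [-0.003, 0.7489, -0.6627, 0.0066], 'ft_force': [0.4023, -0.3031, 0.2119], 'opening': 0.0073}
yaw -83.0 d [-19.34, 5.92, -0.39] rot [-0.07, -0.13, -13.0]
```

jog_arm:
  deltas:
    - [0.5,-19.3,5.9,0,0,0,-13]
    - [0.5,-19.3,5.9,0,0,0,-13]
    - [0.5,-19.3,5.9,0,0,0,-13]
    - [0.5,-19.3,5.9,0,0,0,-13]
    - [0.5,-19.3,5.9,0,0,0,-13]
    - [0.5,-19.3,5.9,0,0,0,-13]
    - [0.5,-19.3,5.9,0,0,0,-13]
    - [0.5,-19.3,5.9,0,0,0,-13]
    - [0.5,-19.3,5.9,0,0,0,-13]
    - [0.5,-19.3,5.9,0,0,0,-13]
    - [0.5,-19.3,5.9,0,0,0,-13]
    - [0.5,-19.3,5.9,0,0,0,-13]

```text
clock: 12.78
tool_pos: [0.4094, 0.3098, 0.2107]
ee_rot: [-0.0, 0.999, -0.042, 0.0]
ft_force: [0.5, -0.9, 0.2]
opening: 0.496
```

jog_arm:
  deltas:
    - [0.5,0,0,0,0,0,0]
    - [0.5,0,0,0,0,0,0]
    - [0.5,0,0,0,0,0,0]
    - [0.5,0,0,0,0,0,0]

```text
clock: 13.12
tool_pos: [0.4111, 0.3072, 0.2106]
ee_rot: [0.0, 0.999, -0.044, 0.0]
ft_force: [0.4, -0.4, -0.1]
opening: 0.499
```

```bash
python3 - <<'E'
from h import *
st(); shot('wrist','w2'); t=shot('top','t2')['img']; 
d=cv2.absdiff(t,cv2.imread('pics/top0.png'))[250:340,160:370].max(2)
print([ (c-1) for c in [0]], np.argwhere(d>90).min(0) if (d>90).any() else 'none',(d>90).sum())
w=cv2.imread('pics/w2.png'); a=t[160:340,150:470]
cv2.imwrite('pics/v2.png',np.vstack([cv2.resize(w[:, :],(400,300)),]) if 0 else np.hstack([cv2.resize(w,(400,300)),cv2.resize(a,(400,225))[:225] if 0 else cv2.copyMakeBorder(cv2.resize(a,(400,225)),0,75,0,0,cv2.BORDER_CONSTANT)]))
E
```

```text
{'clock': 13.1167, 'joints': [0.5372, -0.181, 1.9552, -0.0003, 1.3675, 0.6261], 'tool_pos': [0.4111, 0.3072, 0.2106], 'ee_rot': [0.0002, 0.999, -0.0444, 0.0], 'ft_force': [0.4086, -0.4073, -0.0799], 'opening': 0.4991}
[-1] [0 0] 2430
```

View pics/v2.png

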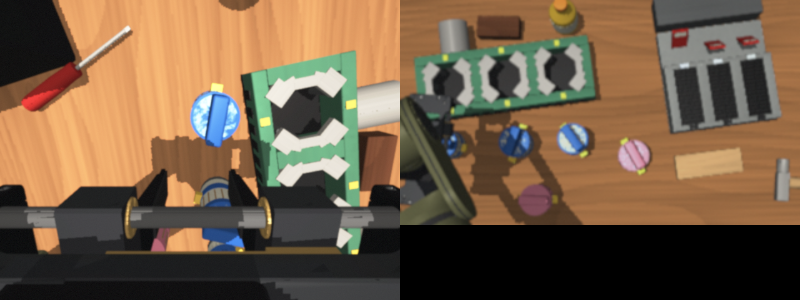

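The wrist view shows the left cartridge's bar from (355,152) to (341,232). In the top view flag 1 is over and flags 2 and 3 are down.

```bash
python3 - <<'E'
from h import *
a=onz('w2',(355,152),.132);b=onz('w2',(341,232),.132);print((a+b)/2,np.linalg.norm(a-b),np.degrees(np.arctan2(*(b-a)[1::-1])))
print(proj('w2',[[.412,.312,.132],[.4111,.3072,.2106]]))
w=cv2.imread('pics/w2.png')[110:330,240:460]; cv2.imwrite('pics/v3.png',cv2.resize(w,(600,600),interpolation=cv2.INTER_CUBIC))
E
```

```text
[0.4356721 0.3417074 0.132    ] 0.05435948024893807 -103.71639325371424
[[316.49426333 238.74371765]
 [315.72402343 291.49057624]]
```

View pics/v3.png

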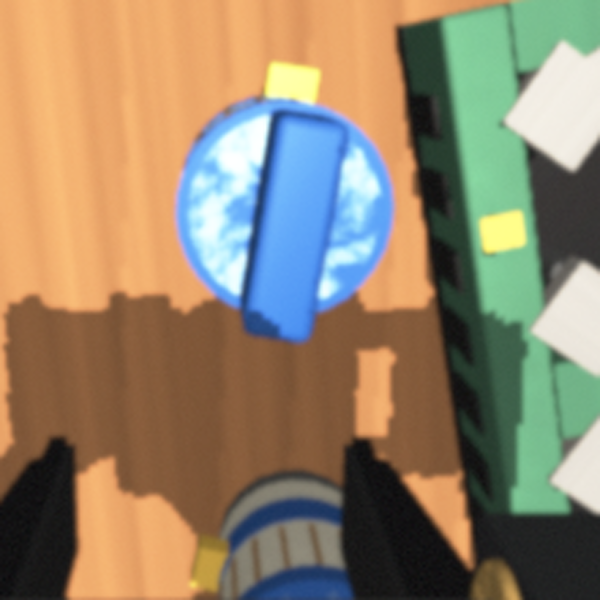

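```bash
python3 - <<'E'
from h import *
a=onz('w2',(354.8,153.3),.132);b=onz('w2',(343.4,231.7),.132);c=(a+b)/2;th=np.degrees(np.arctan2(*(b-a)[1::-1]));print(c,np.linalg.norm(a-b),th)
k=onz('w2',(240+(268+320)/2/2.727,110+82/2.727),.047); print('lug',k,np.degrees(np.arctan2(*(c-k)[1::-1])),np.linalg.norm((c-k)[:2]))
print('top px expected',proj('t2',c))
delta((c[0],c[1],.19),np.radians(th+90)); delta((c[0],c[1],.101),np.radians(th+90))
E
```

```text
[0.43641215 0.34133408 0.132     ] 0.05309303243240288 -102.0115535406686
lug [0.44479468 0.37400151 0.047     ] -104.39169415586905 0.03372577077846233
top px expected [[178.14723589 272.72998498]]
yaw -5.1 d [0.87, -1.46, 0.83] rot [0.0, -0.0, 1.14]
yaw -5.1 d [0.87, -1.46, 4.39] rot [0.0, -0.0, 1.14]
```

The cartridge seems to have been knocked by about 4 cm. I'll move over it and measure again from a second place.

jog_arm:
  deltas:
    - [0.5,0.4,-0.7,0,0,0,0.6]
    - [0.5,0.87,-1.46,0,0,0,1.14]
    - [0.5,0.87,-1.46,0,0,0,1.14]
    - [0.5,0.87,-1.46,0,0,0,1.14]
    - [0.5,0.87,-1.46,0,0,0,1.14]

```text
clock: 13.63
tool_pos: [0.4357, 0.3415, 0.2106]
ee_rot: [0.0, 0.995, -0.104, -0.0]
ft_force: [0.3, -0.2, -1.0]
opening: 0.499
```

```bash
python3 - <<'E'
from h import *
st(); w=shot('wrist','w3')['img']; s=shot('side','s3')['img']
print(proj('w3',[.4364,.3413,.132]),proj('s3',[.4364,.3413,.132]))
cv2.imwrite('pics/v4.png',np.hstack([cv2.resize(w[120:340,230:450],(400,400),interpolation=cv2.INTER_CUBIC),cv2.resize(s[230:370,290:430],(400,400),interpolation=cv2.INTER_CUBIC)]))
E
```

```text
{'clock': 13.6333, 'joints': [0.568, -0.0863, 1.8702, -0.0002, 1.3586, 0.7755], 'tool_pos': [0.4357, 0.3415, 0.2106], 'ee_rot': [0.0004, 0.9946, -0.1035, -0.0003], 'ft_force': [0.3329, -0.1916, -0.9975], 'opening': 0.4993}
[[316.99784136 245.65590595]] [[331.88444002 312.09951157]]
```

View pics/v4.png

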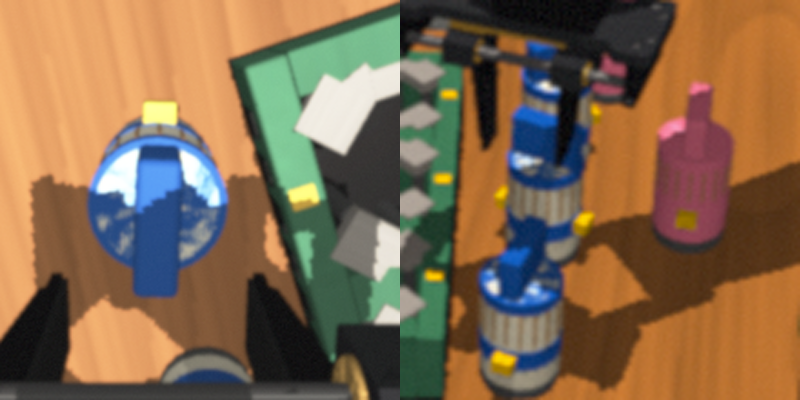

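The wrist crop puts the bar centre at full-image (316.4,242), predicted (317,245.7). The side view puts it at (333.7,315), predicted (331.9,312). So the knock is confirmed.

```bash
python3 - <<'E'
from h import *
print(tri('w2',(349.3,192.5),'w3',(316.4,242)),tri('w3',(316.4,242),'s3',(333.7,315)))
F=lambda u,v:(230+u/1.818,120+v/1.818)
a=onz('w3',F(159,150),.132);b=onz('w3',F(156,295),.132);th=np.degrees(np.arctan2(*(b-a)[1::-1]));print((a+b)/2,np.linalg.norm(a-b),th)
c=(a+b)/2
delta((c[0],c[1],.102),np.radians(th+90))
E
```

```text
(array([0.43666062, 0.34161049, 0.1257314 ]), np.float64(0.0014992147241361421)) (array([0.43431727, 0.34141125, 0.12447674]), np.float64(0.003617855859195064))
[0.43644633 0.34283403 0.132     ] 0.05769194547005195 -103.00822231296414
yaw -11.9 d [0.03, -0.06, 4.35] rot [0.0, 0.0, 0.19]
```

jog_arm:
  deltas:
    - [0.5,0.03,-0.06,1.5,0,0,0.19]
    - [0.5,0.03,-0.06,3,0,0,0.19]
    - [0.5,0.03,-0.06,4,0,0,0.19]
    - [0.5,0.03,-0.06,4.3,0,0,0.19]
    - [0.5,0.03,-0.06,4.3,0,0,0.19]
    - [0,0.03,-0.06,4.3,0,0,0.19]
    - [0,0.03,-0.06,4.3,0,0,0.19]
    - [0,0.03,-0.06,4.3,0,0,0.19]
    - [0,0.03,-0.06,4.3,0,0,0.19]
    - [0,0.03,-0.06,4.3,0,0,0.19]
    - [0,0.03,-0.06,4.3,0,0,0.19]
  grip_force: 45

```text
clock: 14.65
tool_pos: [0.437, 0.3443, 0.1047]
ee_rot: [-0.001, 0.994, -0.113, 0.001]
ft_force: [-2.2, -1.2, 3.7]
opening: 0.188
```

jog_arm:
  deltas:
    - [0,0,0,-0.5,0,0,0]
    - [0,0,0,-1.5,0,0,0]
    - [0,0,0,-3,0,0,0]
    - [0,0,0,-4.4,0,0,0]
    - [0,0,0,-4.6,0,0,0]
    - [0,0,0,-4.6,0,0,0]
    - [0,0,0,-4.6,0,0,0]

```text
clock: 15.23
tool_pos: [0.4358, 0.3434, 0.2172]
ee_rot: [0.001, 0.994, -0.113, -0.001]
ft_force: [0.3, 0.9, -5.7]
opening: 0.185
```

```bash
python3 - <<'E'
from h import *
st(); delta((.556,.332,.215),np.radians(96.8)); s=shot('side','s4')['img']
E
```

```text
{'clock': 15.2333, 'joints': [0.5707, -0.0869, 1.8597, -0.0, 1.3707, 0.7972], 'tool_pos': [0.4358, 0.3434, 0.2172], 'ee_rot': [0.0006, 0.9936, -0.113, -0.0007], 'ft_force': [0.305, 0.9053, -5.702], 'opening': 0.1848}
yaw -13.0 d [4.79, -0.63, 0.08] rot [-0.0, 0.02, -18.3]
```

jog_arm:
  deltas:
    - [0,0,0,0,0,0,-1]
    - [0,0,0,0,0,0,-2]
    - [0,0,0,0,0,0,-3]
    - [0,1,0,0,0,0,-4.1]
    - [0,2,0,0,0,0,-5.2]
    - [0,3,-0.3,0,0,0,-6.3]
    - [0,4,-0.6,0,0,0,-7.4]
    - [0,4.8,-0.63,0,0,0,-8.5]
    - [0,4.8,-0.63,0,0,0,-9.6]
    - [0,4.8,-0.63,0,0,0,-10.7]
    - [0,4.8,-0.63,0,0,0,-11.8]
    - [0,4.8,-0.63,0,0,0,-13]

```text
clock: 16.28
tool_pos: [0.5555, 0.3313, 0.2138]
ee_rot: [-0.0, 0.842, 0.539, -0.004]
ft_force: [-0.0, -0.1, -4.8]
opening: 0.186
```

jog_arm:
  deltas:
    - [0,0,0,0,0,0,-1.1]
    - [0,0,0,0,0,0,-2.2]
    - [0,0,0,0,0,0,-3.3]
    - [0,0,0,0,0,0,-4.4]
    - [0,0,0,0,0,0,-5.3]
    - [0,0,0,0,0,0,-5.3]
    - [0,0,0,0,0,0,-5.3]

```text
clock: 16.87
tool_pos: [0.5557, 0.3316, 0.2151]
ee_rot: [-0.001, 0.665, 0.747, -0.002]
ft_force: [-0.8, -0.3, -3.9]
opening: 0.185
```

```bash
python3 - <<'E'
from h import *
st(); w=shot('wrist','w5')['img']; s=shot('side','s5')['img']
delta((.556,.332,.215),np.radians(96.8))
cv2.imwrite('pics/v5.png',np.hstack([cv2.resize(w,(440,330)),cv2.resize(s[190:390,210:420],(346,330),interpolation=cv2.INTER_CUBIC)]))
E
```

```text
{'clock': 16.8667, 'joints': [0.4551, 0.1207, 1.6529, -0.0, 1.3732, -1.2315], 'tool_pos': [0.5557, 0.3316, 0.2151], 'ee_rot': [-0.001, 0.665, 0.7469, -0.0024], 'ft_force': [-0.8406, -0.3181, -3.8701], 'opening': 0.1854}
yaw 96.7 d [0.0, -0.01, 0.06] rot [-0.03, 0.01, -0.02]
```

View pics/v5.png

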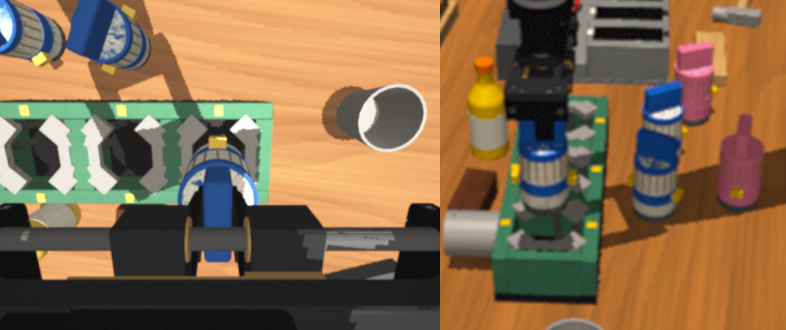

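```bash
python3 - <<'E'
from h import *
w=cv2.imread('pics/w5.png'); h=cv2.cvtColor(w,cv2.COLOR_BGR2HSV)
m=cv2.inRange(h,(18,110,90),(36,255,255)); m[330:]=0
n,l,s,c=cv2.connectedComponentsWithStats(m)
for i in range(1,n):
  if s[i,4]>40: print(s[i],np.round(c[i],1),'z75:',np.round(onz('w5',c[i],.075),4),'z.159',np.round(onz('w5',c[i],.159),4))
u=np.array([np.cos(np.radians(6.8)),np.sin(np.radians(6.8))])
p=np.array([.5557,.3316]); 
for r_ in(.032,.040): print(proj('w5',[*(p-u*r_),.159]),proj('w5',[*(p-u*r_),.147]))
E
```

```text
[177   6  24  25 312] [188.9  17.5] z75: [0.4091 0.2188 0.075 ] z.159 [0.4289 0.247  0.159 ]
[ 46  75  30  22 415] [59.9 86.1] z75: [0.4685 0.1204 0.075 ] z.159 [0.4722 0.1752 0.159 ]
[147  93  26  17 280] [159.7 100.7] z75: [0.4702 0.1975 0.075 ] z.159 [0.4735 0.2315 0.159 ]
[ 28 153  15  16 199] [ 35.1 160.1] z75: [0.5281 0.0966 0.075 ] z.159 [0.5157 0.1578 0.159 ]
[170 153  14  16 186] [176.6 160.6] z75: [0.5151 0.2116 0.075 ] z.159 [0.5062 0.2418 0.159 ]
[303 197  28  20 497] [316.2 206. ] z75: [0.5391 0.3291 0.075 ] z.159 [0.5238 0.3276 0.159 ]
[ 53 281  14  14 160] [ 59.5 287.1] z75: [0.639  0.1094 0.075 ] z.159 [0.5966 0.1672 0.159 ]
[183 281  13  14 164] [188.6 287.4] z75: [0.6257 0.2243 0.075 ] z.159 [0.587  0.2511 0.159 ]
[ 95 297  23  33 287] [109.4 308.1] z75: [0.6545 0.1533 0.075 ] z.159 [0.608  0.1992 0.159 ]
[270 316   9  14  97] [274.2 323.6] z75: [0.6524 0.3035 0.075 ] z.159 [0.6064 0.3089 0.159 ]
[355 316   9  14  97] [358.6 323.5] z75: [0.6433 0.3804 0.075 ] z.159 [0.5998 0.365  0.159 ]
[ 42 320  25  10 156] [ 52.  325.4] z75: [0.6782 0.1001 0.075 ] z.159 [0.6253 0.1604 0.159 ]
[[316.48274016 206.2640248 ]] [[316.52129812 202.87872124]]
[[316.4468799  193.30811889]] [[316.48750878 190.51946295]]
```

The lug blob suggests the cartridge axis sits about 3 mm ahead of the TCP, and the wrist view puts the bay centre about 1 mm further out. I'll shift −2 mm and descend in stages.

jog_arm:
  deltas:
    - [0,0.02,-0.08,0.5,0,0,0]
    - [0,0.02,-0.08,1.0,0,0,0]
    - [0,0.02,-0.08,1.3,0,0,0]
    - [0,0.02,-0.08,1.6,0,0,0]
    - [0,0.02,-0.08,1.9,0,0,0]
    - [0,0.02,-0.08,2.2,0,0,0]
    - [0,0.02,-0.08,2.2,0,0,0]

```text
clock: 17.55
tool_pos: [0.5539, 0.332, 0.1608]
ee_rot: [-0.001, 0.664, 0.748, -0.002]
ft_force: [-0.6, -0.9, -4.7]
opening: 0.19
```

jog_arm:
  deltas:
    - [0,0,0,0.3,0,0,0]
    - [0,0,0,0.6,0,0,0]
    - [0,0,0,0.9,0,0,0]
    - [0,0,0,1.0,0,0,0]
    - [0,0,0,1.0,0,0,0]

```text
clock: 17.97
tool_pos: [0.5542, 0.3322, 0.1369]
ee_rot: [-0.0, 0.664, 0.748, -0.001]
ft_force: [-0.5, -0.1, -3.7]
opening: 0.188
```

jog_arm:
  deltas:
    - [0,0,0,0.3,0,0,0]
    - [0,0,0,0.5,0,0,0]
    - [0,0,0,0.65,0,0,0]
    - [0,0,0,0.75,0,0,0]
    - [0,0,0,0.75,0,0,0]

```text
clock: 18.38
tool_pos: [0.5551, 0.3326, 0.1198]
ee_rot: [0.0, 0.664, 0.748, 0.0]
ft_force: [0.4, 0.2, -4.3]
opening: 0.186
```

jog_arm:
  deltas:
    - [0,0,0,0.05,0,0,0]
    - [0,0,0,0.1,0,0,0]
    - [0,0,0,0.1,0,0,0]

```text
clock: 18.63
tool_pos: [0.5554, 0.3328, 0.1197]
ee_rot: [0.0, 0.664, 0.748, 0.0]
ft_force: [-4.7, -1.9, 6.0]
opening: 0.187
```

jog_arm:
  deltas:
    - [0,0.01,0,-0.05,0,0,1]
    - [0,0.02,0,-0.05,0,0,2]
    - [0,0.03,0.01,-0.05,0,0,3]
    - [0,0.035,0.01,-0.05,0,0,4.1]
    - [0,0.04,0.02,-0.05,0,0,5.2]
    - [0,0.05,0.02,-0.05,0,0,6.3]
    - [0,0.055,0.03,-0.05,0,0,7.4]
    - [0,0.06,0.03,-0.05,0,0,8.5]
    - [0,0.07,0.04,-0.05,0,0,9.6]
    - [0,0.07,0.05,-0.05,0,0,10.7]
    - [0,0.08,0.06,-0.05,0,0,11.8]
    - [0,0.08,0.066,-0.05,0,0,12.7]

```text
clock: 19.63
tool_pos: [0.5571, 0.3349, 0.1197]
ee_rot: [-0.0, 0.984, 0.176, 0.001]
ft_force: [-0.2, -0.5, 0.1]
opening: 0.185
```

jog_arm:
  deltas:
    - [0,0,0,0,0,0,0.4]
    - [0,0,0,0,0,0,0.7]
    - [0,0,0,0,0,0,0.7]

```text
clock: 19.88
tool_pos: [0.5571, 0.3349, 0.1197]
ee_rot: [-0.0, 0.99, 0.142, 0.001]
ft_force: [-0.6, -1.8, 2.3]
opening: 0.189
```

```bash
python3 - <<'E'
from h import *
o=st(); print(o['torque']); delta((.43,.19,.215),np.radians(70))
E
```

```text
{'clock': 19.8833, 'joints': [0.4588, 0.196, 1.7337, -0.0005, 1.21, 0.1735], 'tool_pos': [0.5571, 0.3349, 0.1197], 'ee_rot': [-0.0001, 0.9898, 0.1423, 0.001], 'ft_force': [-0.6139, -1.7937, 2.3248], 'opening': 0.1888}
[-0.31227365  0.14673396 -0.07186948]
yaw 16.4 d [-6.5, 4.13, -3.82] rot [0.01, -0.02, -8.94]
```

Cartridge 1 turned 80° freely. I'll release it and go over to the middle one.

jog_arm:
  deltas:
    - [0.5,0,0,0,0,0,0]
    - [0.5,0,0,0,0,0,0]
    - [0.5,0,0,0,0,0,0]
    - [0.5,0,0,-1.2,0,0,0]
    - [0.5,0,0,-2.4,0,0,-0.8]
    - [0.5,0,0,-3.8,0,0,-1.8]
    - [0.5,-1.5,1,-3.8,0,0,-2.8]
    - [0.5,-3,2,-3.8,0,0,-3.9]
    - [0.5,-4.5,3,-3.8,0,0,-5]
    - [0.5,-6,4,-3.8,0,0,-6.1]
    - [0.5,-6.5,4.1,-3.8,0,0,-7.2]
    - [0.5,-6.5,4.1,-3.8,0,0,-8.4]

```text
clock: 20.88
tool_pos: [0.4265, 0.1883, 0.213]
ee_rot: [0.0, 0.834, 0.552, -0.0]
ft_force: [0.1, 1.5, -0.8]
opening: 0.499
```

jog_arm:
  deltas:
    - [0.5,0,0,0,0,0,-0.5]
    - [0.5,0,0,0,0,0,-0.5]
    - [0.5,0,0,0,0,0,-0.5]

```text
clock: 21.13
tool_pos: [0.4294, 0.1906, 0.2136]
ee_rot: [0.0, 0.821, 0.571, 0.0]
ft_force: [-0.5, 0.2, 1.1]
opening: 0.501
```

```bash
python3 - <<'E'
from h import *
st(); w=shot('wrist','w6')['img']; s=shot('side','s6')['img']
print(proj('w6',[[.434,.19,.132],[.4379,.077,.132]]),proj('s6',[.434,.19,.132]))
cv2.imwrite('pics/v6.png',np.hstack([cv2.resize(w[0:300,220:620],(560,420),interpolation=cv2.INTER_CUBIC),cv2.resize(s[230:405,270:370],(240,420),interpolation=cv2.INTER_CUBIC)]))
E
```

```text
{'clock': 21.1333, 'joints': [0.3033, -0.2896, 2.0395, 0.0001, 1.3909, -0.9125], 'tool_pos': [0.4294, 0.1906, 0.2136], 'ee_rot': [0.0001, 0.8208, 0.5711, 0.0004], 'ft_force': [-0.5022, 0.2382, 1.0816], 'opening': 0.5009}
[[317.70180116 250.01282108]
 [175.65978836 305.64231978]] [[341.56138324 268.71462783]]
```

View pics/v6.png

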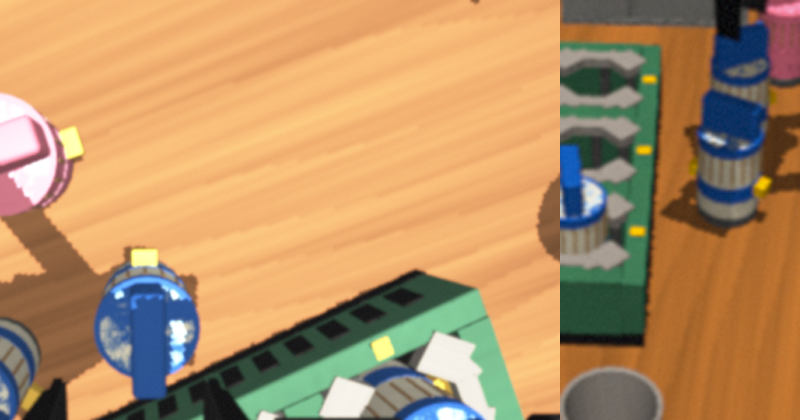

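```bash
python3 - <<'E'
from h import *
F=lambda u,v:(220+u/1.4,v/1.4)
a=onz('w6',F(147,293),.132);b=onz('w6',F(149,398),.132);d=(b-a)/np.linalg.norm(b-a);th=np.degrees(np.arctan2(d[1],d[0]));print((a+b)/2,np.linalg.norm(a-b),th)
print(tri('w6',F(148,345),'s6',(270+(735-560)/2.4,230+104/2.4)))
l=onz('w6',F(144,248),.047); print('lug outer r',np.linalg.norm((l-(a+b)/2)[:2]))
c=(a+b)/2+d*.002
delta((c[0],c[1],.102),np.radians(th+90))
E
```

```text
[0.434461   0.19586564 0.132     ] 0.05527350657124496 -18.912212740760722
(array([0.43261995, 0.19608298, 0.12523168]), np.float64(0.005524229393565133))
lug outer r 0.039982004665331056
yaw 69.7 d [0.26, 0.19, 4.46] rot [0.0, -0.0, -0.23]
```

jog_arm:
  deltas:
    - [0.5,0.26,0.16,1.5,0,0,-0.23]
    - [0.5,0.26,0.16,3,0,0,-0.23]
    - [0.5,0.26,0.16,4,0,0,-0.23]
    - [0.5,0.26,0.16,4.4,0,0,-0.23]
    - [0.5,0.26,0.16,4.4,0,0,-0.23]
    - [0,0.26,0.16,4.4,0,0,-0.23]
    - [0,0.26,0.16,4.4,0,0,-0.23]
    - [0,0.26,0.16,4.4,0,0,-0.23]
    - [0,0.26,0.16,4.4,0,0,-0.23]
    - [0,0.26,0.16,4.4,0,0,-0.23]
    - [0,0.26,0.16,4.4,0,0,-0.23]

```text
clock: 22.15
tool_pos: [0.4361, 0.1954, 0.1047]
ee_rot: [0.0, 0.814, 0.582, 0.001]
ft_force: [-1.3, -0.5, 3.5]
opening: 0.189
```

jog_arm:
  deltas:
    - [0,0,0,-0.5,0,0,0]
    - [0,0,0,-1.5,0,0,0]
    - [0,0,0,-3,0,0,0]
    - [0,0,0,-4.4,0,0,0]
    - [0,0,0,-4.6,0,0,0]
    - [0,0,0,-4.6,0,0,0]
    - [0,0,0,-4.6,0,0,0]

```text
clock: 22.73
tool_pos: [0.4344, 0.195, 0.2168]
ee_rot: [-0.0, 0.814, 0.582, -0.001]
ft_force: [0.0, -0.4, -5.6]
opening: 0.188
```

```bash
python3 - <<'E'
from h import *
st(); delta((.568,.2176,.215),np.radians(96.8))
E
```

```text
{'clock': 22.7333, 'joints': [0.309, -0.2735, 2.0214, 0.0001, 1.396, -0.9322], 'tool_pos': [0.4344, 0.195, 0.2168], 'ee_rot': [-0.0004, 0.8135, 0.5815, -0.0011], 'ft_force': [0.0124, -0.3905, -5.5912], 'opening': 0.1882}
yaw 71.1 d [2.58, 4.76, 0.06] rot [-0.02, 0.01, -4.28]
```

jog_arm:
  deltas:
    - [0,0.4,0.8,0,0,0,-0.8]
    - [0,0.8,1.6,0,0,0,-1.6]
    - [0,1.3,2.4,0,0,0,-2.4]
    - [0,1.7,3.2,0,0,0,-3.2]
    - [0,2.1,4,0,0,0,-4]
    - [0,2.58,4.76,0.06,0,0,-4.28]
    - [0,2.58,4.76,0.06,0,0,-4.28]
    - [0,2.58,4.76,0.06,0,0,-4.28]
    - [0,2.58,4.76,0.06,0,0,-4.28]
    - [0,2.58,4.76,0.06,0,0,-4.28]

```text
clock: 23.57
tool_pos: [0.5673, 0.2175, 0.2149]
ee_rot: [-0.001, 0.664, 0.748, -0.001]
ft_force: [0.0, 0.2, -4.7]
opening: 0.18
```

```bash
cat >> h.py <<'E'
def yel(f,box=None):
    w=cv2.imread('pics/'+f+'.png'); h=cv2.cvtColor(w,cv2.COLOR_BGR2HSV); m=cv2.inRange(h,(18,110,90),(36,255,255)); m[330:]=0
    n,l,s,c=cv2.connectedComponentsWithStats(m)
    for i in range(1,n):
        if s[i,4]>80: print(s[i],np.round(c[i],1),'z75:',np.round(onz(f,c[i],.075)[:2],4))
E
python3 - <<'E'
from h import *
o=st(); shot('wrist','w7'); yel('w7')
u=np.array([np.cos(np.radians(6.8)),np.sin(np.radians(6.8))]); p=np.array(o['tool_pos'])
for r_ in(.030,.040): print(proj('w7',[*(p[:2]-u*r_),p[2]-.1035+.047]),proj('w7',[*(p[:2]-u*r_),p[2]-.1035+.035]))
delta((.568,.2176,.215),np.radians(96.8))
E
```

```text
{'clock': 23.5667, 'joints': [0.2778, 0.0334, 1.7456, 0.0001, 1.3661, -1.4117], 'tool_pos': [0.5673, 0.2175, 0.2149], 'ee_rot': [-0.001, 0.6639, 0.7478, -0.0015], 'ft_force': [0.0228, 0.2294, -4.7097], 'opening': 0.18}
[ 27  13  32  23 493] [42.3 24.9] z75: [ 0.4391 -0.0039]
[182  77  24  21 320] [193.6  87.9] z75: [0.4698 0.1097]
[169 154  14  16 207] [175.7 161.6] z75: [0.5279 0.0969]
[303 189  28  19 433] [315.2 197.9] z75: [0.5441 0.2135]
[182 282  13  14 163] [187.9 288.5] z75: [0.6387 0.11  ]
[440 283  12  14 120] [445.2 289.4] z75: [0.6122 0.3387]
[270 316   9  14  99] [274.2 323.3] z75: [0.6638 0.1897]
[355 316   9  14  97] [358.5 323.4] z75: [0.6547 0.2666]
[147 321  22   9 116] [158.4 325.9] z75: [0.6791 0.0841]
[[316.61526113 209.30461285]] [[316.6251173  205.76096455]]
[[316.61800862 193.16810092]] [[316.62784042 190.36440608]]
yaw 96.8 d [-0.0, 0.02, 0.03] rot [-0.02, 0.0, 0.0]
```

The lug blob matches its prediction, so there is no grip offset. The bay 2 centre by the wrist view is (0.5697, 0.2177). I'll shift 2 mm and insert.

jog_arm:
  deltas:
    - [0,0,0.1,0.5,0,0,0]
    - [0,0,0.1,1.0,0,0,0]
    - [0,0,0.1,1.3,0,0,0]
    - [0,0,0.1,1.6,0,0,0]
    - [0,0,0.1,1.9,0,0,0]
    - [0,0,0.1,2.2,0,0,0]
    - [0,0,0.1,2.2,0,0,0]

```text
clock: 24.2
tool_pos: [0.5701, 0.2178, 0.1594]
ee_rot: [-0.001, 0.664, 0.748, -0.002]
ft_force: [-1.2, -1.1, -5.0]
opening: 0.185
```

jog_arm:
  deltas:
    - [0,0,0,0.3,0,0,0]
    - [0,0,0,0.6,0,0,0]
    - [0,0,0,0.9,0,0,0]
    - [0,0,0,1.0,0,0,0]
    - [0,0,0,1.0,0,0,0]

```text
clock: 24.62
tool_pos: [0.5705, 0.2179, 0.1354]
ee_rot: [-0.001, 0.664, 0.748, -0.001]
ft_force: [0.4, 0.9, -3.9]
opening: 0.188
```

jog_arm:
  deltas:
    - [0,0,0,0.3,0,0,0]
    - [0,0,0,0.5,0,0,0]
    - [0,0,0,0.65,0,0,0]
    - [0,0,0,0.75,0,0,0]
    - [0,0,0,0.75,0,0,0]
    - [0,0,0,0.8,0,0,0]

```text
clock: 25.12
tool_pos: [0.5719, 0.2183, 0.1197]
ee_rot: [0.0, 0.664, 0.748, 0.0]
ft_force: [-6.5, -2.7, 13.7]
opening: 0.188
```

jog_arm:
  deltas:
    - [0,0,0,-0.13,0,0,1]
    - [0,0,0,-0.13,0,0,2]
    - [0,0,0,-0.13,0,0,3]
    - [0,0,0,-0.13,0,0,4.1]
    - [0,0,0,-0.13,0,0,5.2]
    - [0,0,0,-0.13,0,0,6.3]
    - [0,0,0,-0.13,0,0,7.4]
    - [0,0,0,-0.13,0,0,8.5]
    - [0,0,0,-0.13,0,0,9.6]
    - [0,0,0,-0.13,0,0,10.7]
    - [0,0,0,-0.13,0,0,11.8]
    - [0,0,0,-0.13,0,0,12.7]

```text
clock: 26.12
tool_pos: [0.5712, 0.2182, 0.1198]
ee_rot: [-0.0, 0.984, 0.176, -0.0]
ft_force: [-1.2, 1.0, -3.9]
opening: 0.186
```

jog_arm:
  deltas:
    - [0,0,0,0,0,0,0.4]
    - [0,0,0,0,0,0,0.7]
    - [0,0,0,0,0,0,0.7]

```text
clock: 26.37
tool_pos: [0.5711, 0.2182, 0.1198]
ee_rot: [-0.0, 0.99, 0.142, -0.0]
ft_force: [-0.9, -0.3, -4.2]
opening: 0.184
```

```bash
python3 - <<'E'
from h import *
o=st(); print(o['torque']); delta((.433,.079,.215),np.radians(97)); delta((.433,.079,.215),np.radians(130))
E
```

```text
{'clock': 26.3667, 'joints': [0.277, 0.1164, 1.8233, 0.0003, 1.2024, -0.0089], 'tool_pos': [0.5711, 0.2182, 0.1198], 'ee_rot': [-0.0001, 0.9898, 0.1424, -0.0002], 'ft_force': [-0.9134, -0.3491, -4.2378], 'opening': 0.184}
[ 0.09912052  0.09466894 -0.01192154]
yaw 16.4 d [-6.87, 3.78, -3.81] rot [-0.0, 0.0, -13.44]
yaw 16.4 d [-6.87, 3.78, -3.81] rot [-0.01, 0.0, -18.94]
```

Cartridge 2 is turned 80° at seated height. I'll release it and go to the right one.

jog_arm:
  deltas:
    - [0.5,0,0,0,0,0,0]
    - [0.5,0,0,0,0,0,0]
    - [0.5,0,0,0,0,0,0]
    - [0.5,0,0,-1.2,0,0,0]
    - [0.5,0,0,-2.4,0,0,-1]
    - [0.5,0,0,-3.8,0,0,-2.1]
    - [0.5,-1.5,1,-3.8,0,0,-3.2]
    - [0.5,-3,2,-3.8,0,0,-4.3]
    - [0.5,-4.5,3,-3.8,0,0,-5.4]
    - [0.5,-6,3.5,-3.8,0,0,-6.5]
    - [0.5,-6.87,3.78,-3.8,0,0,-7.6]
    - [0.5,-6.87,3.78,-3.8,0,0,-8.7]

```text
clock: 27.37
tool_pos: [0.4304, 0.0768, 0.2155]
ee_rot: [0.001, 0.825, 0.565, 0.0]
ft_force: [0.1, 0.7, 0.4]
opening: 0.5
```

jog_arm:
  deltas:
    - [0.5,0,0,0,0,0,-1.1]
    - [0.5,0,0,0,0,0,-2.2]
    - [0.5,0,0,0,0,0,-3.3]
    - [0.5,0,0,0,0,0,-4.4]
    - [0.5,0,0,0,0,0,-5.5]
    - [0.5,0,0,0,0,0,-6.6]
    - [0.5,0,0,0,0,0,-7.7]
    - [0.5,0,0,0,0,0,-8.8]
    - [0.5,0,0,0,0,0,-9.9]
    - [0.5,0,0,0,0,0,-10.2]
    - [0.5,0,0,0,0,0,-10.2]
    - [0.5,0,0,0,0,0,-10.2]

```text
clock: 28.37
tool_pos: [0.4336, 0.0789, 0.2158]
ee_rot: [0.001, 0.425, 0.905, 0.0]
ft_force: [-0.5, -0.2, 0.2]
opening: 0.499
```

```bash
python3 - <<'E'
from h import *
st(); w=shot('wrist','w8')['img']
print(proj('w8',[.4379,.077,.132]))
cv2.imwrite('pics/v8.png',cv2.resize(w[60:360,160:560],(800,600),interpolation=cv2.INTER_CUBIC))
E
```

```text
{'clock': 28.3667, 'joints': [0.0582, -0.3661, 2.0937, -0.0, 1.4125, -2.2064], 'tool_pos': [0.4336, 0.0789, 0.2158], 'ee_rot': [0.0007, 0.4246, 0.9054, 0.0003], 'ft_force': [-0.4901, -0.2327, 0.1592], 'opening': 0.4992}
[[310.86757138 246.05294455]]
```

View pics/v8.png

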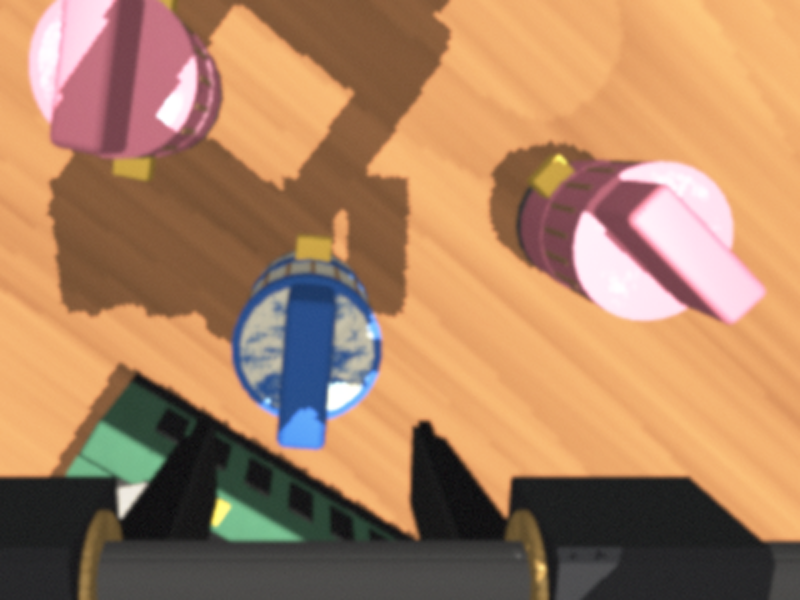

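```bash
python3 - <<'E'
from h import *
F=lambda u,v:(160+u/2,60+v/2)
a=onz('w8',F(311,292),.132);b=onz('w8',F(301,447),.132);d=(b-a)/np.linalg.norm(b-a);th=np.degrees(np.arctan2(d[1],d[0]));c=(a+b)/2;print(c,np.linalg.norm(a-b),th)
l=onz('w8',F(314,237),.047); print('lug outer r',np.linalg.norm((l-c)[:2]))
delta((c[0],c[1],.102),np.radians(th+90))
E
```

```text
[0.43686007 0.07803777 0.132     ] 0.05752913360345806 36.075412941896566
lug outer r 0.03784324916777992
yaw 129.8 d [-0.11, 0.08, 4.55] rot [0.01, 0.01, 0.61]
```

jog_arm:
  deltas:
    - [0.5,-0.11,0.13,1.5,0,0,0.61]
    - [0.5,-0.11,0.13,3,0,0,0.61]
    - [0.5,-0.11,0.13,4,0,0,0.61]
    - [0.5,-0.11,0.13,4.5,0,0,0.61]
    - [0.5,-0.11,0.13,4.5,0,0,0.61]
    - [0,-0.11,0.13,4.5,0,0,0.61]
    - [0,-0.11,0.13,4.5,0,0,0.61]
    - [0,-0.11,0.13,4.5,0,0,0.61]
    - [0,-0.11,0.13,4.5,0,0,0.61]
    - [0,-0.11,0.13,4.5,0,0,0.61]
    - [0,-0.11,0.13,4.5,0,0,0.61]

```text
clock: 29.33
tool_pos: [0.4382, 0.079, 0.1038]
ee_rot: [0.001, 0.453, 0.892, 0.0]
ft_force: [-1.2, -0.3, 3.5]
opening: 0.188
```

jog_arm:
  deltas:
    - [0,0,0,-0.5,0,0,0]
    - [0,0,0,-1.5,0,0,0]
    - [0,0,0,-3,0,0,0]
    - [0,0,0,-4.4,0,0,0]
    - [0,0,0,-4.6,0,0,0]
    - [0,0,0,-4.6,0,0,0]
    - [0,0,0,-4.6,0,0,0]

```text
clock: 29.92
tool_pos: [0.4366, 0.0789, 0.216]
ee_rot: [-0.001, 0.453, 0.892, -0.001]
ft_force: [0.2, -0.3, -4.5]
opening: 0.184
```

```bash
python3 - <<'E'
from h import *
st(); delta((.5835,.1035,.215),np.radians(96.8))
E
```

```text
{'clock': 29.9167, 'joints': [0.0576, -0.3556, 2.0858, 0.0, 1.4137, -2.1439], 'tool_pos': [0.4366, 0.0789, 0.216], 'ee_rot': [-0.001, 0.4529, 0.8916, -0.0006], 'ft_force': [0.2489, -0.2648, -4.5424], 'opening': 0.184}
yaw 126.1 d [-2.67, 5.33, 0.02] rot [-0.02, -0.01, 4.89]
```

jog_arm:
  deltas:
    - [0,-0.4,0.8,0,0,0,0.8]
    - [0,-0.8,1.7,0,0,0,1.6]
    - [0,-1.3,2.6,0,0,0,2.4]
    - [0,-1.8,3.5,0,0,0,3.2]
    - [0,-2.2,4.4,0,0,0,4]
    - [0,-2.67,5.33,0,0,0,4.89]
    - [0,-2.67,5.33,0,0,0,4.89]
    - [0,-2.67,5.33,0,0,0,4.89]
    - [0,-2.67,5.33,0,0,0,4.89]
    - [0,-2.67,5.33,0,0,0,4.89]

```text
clock: 30.75
tool_pos: [0.5829, 0.1034, 0.2157]
ee_rot: [-0.001, 0.664, 0.748, -0.001]
ft_force: [-0.0, 0.0, -3.4]
opening: 0.189
```

```bash
python3 - <<'E'
from h import *
o=st(); shot('wrist','w9'); yel('w9')
u=np.array([np.cos(np.radians(6.8)),np.sin(np.radians(6.8))]); p=np.array(o['tool_pos'])
for r_ in(.030,.040): print(proj('w9',[*(p[:2]-u*r_),p[2]-.1025+.047]),proj('w9',[*(p[:2]-u*r_),p[2]-.1025+.035]))
delta((.5835,.1035,.215),np.radians(96.8))
E
```

```text
{'clock': 30.75, 'joints': [0.085, -0.0015, 1.7797, -0.0, 1.3668, -1.6051], 'tool_pos': [0.5829, 0.1034, 0.2157], 'ee_rot': [-0.0012, 0.6637, 0.748, -0.0012], 'ft_force': [-0.0041, 0.005, -3.4481], 'opening': 0.1888}
[170  11  26  23 378] [182.4  22.7] z75: [ 0.4408 -0.0144]
[593 153  15  16 210] [599.8 160.5] z75: [0.5016 0.3267]
[303 192  28  20 509] [316.5 201.1] z75: [0.5624 0.1009]
[440 280  12  14 155] [445.5 286.9] z75: [0.6256 0.2248]
[568 281  14  14 166] [574.5 287.5] z75: [0.6124 0.3396]
[270 316   9  14  94] [274.1 323.4] z75: [0.68   0.0757]
[355 316   8  14  94] [358.4 323.4] z75: [0.6707 0.1528]
[[316.5802397  209.63067599]] [[316.58032024 206.05549082]]
[[316.59253372 193.43065378]] [[316.59201939 190.60106635]]
yaw 96.8 d [-0.0, 0.02, 0.06] rot [-0.02, -0.0, 0.0]
```

jog_arm:
  deltas:
    - [0,0,-0.03,0.5,0,0,0]
    - [0,0,-0.03,1.0,0,0,0]
    - [0,0,-0.03,1.3,0,0,0]
    - [0,0,-0.03,1.6,0,0,0]
    - [0,0,-0.03,1.9,0,0,0]
    - [0,0,-0.03,2.2,0,0,0]
    - [0,0,-0.03,2.2,0,0,0]

```text
clock: 31.38
tool_pos: [0.5825, 0.1034, 0.1602]
ee_rot: [-0.001, 0.664, 0.748, -0.001]
ft_force: [-0.1, -0.3, -4.1]
opening: 0.192
```

jog_arm:
  deltas:
    - [0,0,0,0.3,0,0,0]
    - [0,0,0,0.6,0,0,0]
    - [0,0,0,0.9,0,0,0]
    - [0,0,0,1.0,0,0,0]
    - [0,0,0,1.0,0,0,0]

```text
clock: 31.8
tool_pos: [0.5829, 0.1035, 0.1362]
ee_rot: [-0.001, 0.664, 0.748, -0.001]
ft_force: [-0.2, -0.2, -3.1]
opening: 0.186
```

jog_arm:
  deltas:
    - [0,0,0,0.3,0,0,0]
    - [0,0,0,0.5,0,0,0]
    - [0,0,0,0.65,0,0,0]
    - [0,0,0,0.75,0,0,0]
    - [0,0,0,0.75,0,0,0]
    - [0,0,0,0.8,0,0,0]

```text
clock: 32.3
tool_pos: [0.5841, 0.1036, 0.1189]
ee_rot: [0.0, 0.664, 0.748, 0.0]
ft_force: [-2.7, 0.7, 5.8]
opening: 0.187
```

jog_arm:
  deltas:
    - [0,0.01,0,-0.06,0,0,1]
    - [0,0.01,0,-0.06,0,0,2]
    - [0,0.02,0,-0.06,0,0,3]
    - [0,0.02,0,-0.06,0,0,4.1]
    - [0,0.02,0.01,-0.06,0,0,5.2]
    - [0,0.03,0.01,-0.06,0,0,6.3]
    - [0,0.03,0.02,-0.06,0,0,7.4]
    - [0,0.04,0.02,-0.06,0,0,8.5]
    - [0,0.04,0.03,-0.06,0,0,9.6]
    - [0,0.04,0.03,-0.06,0,0,10.7]
    - [0,0.04,0.03,-0.06,0,0,11.8]
    - [0,0.04,0.03,-0.06,0,0,12.7]

```text
clock: 33.3
tool_pos: [0.5843, 0.1045, 0.1191]
ee_rot: [0.0, 0.984, 0.176, -0.0]
ft_force: [-0.5, -0.8, -3.5]
opening: 0.189
```

jog_arm:
  deltas:
    - [0,0,0,0,0,0,0.4]
    - [0,0,0,0,0,0,0.7]
    - [0,0,0,0,0,0,0.7]

```text
clock: 33.55
tool_pos: [0.584, 0.1045, 0.1191]
ee_rot: [0.0, 0.99, 0.142, -0.0]
ft_force: [-1.0, -0.3, -3.1]
opening: 0.185
```

jog_arm:
  deltas:
    - [0.5,0,0,0,0,0,0]
    - [0.5,0,0,0,0,0,0]
    - [0.5,0,0,0,0,0,0]
    - [0.5,0,0,-1.2,0,0,0]
    - [0.5,0,0,-2.4,0,0,0]
    - [0.5,0,0,-3.8,0,0,0]
    - [0.5,-2,1,-4,0,0,0]
    - [0.5,-4,2,-4,0,0,0]
    - [0.5,-6,3,-4,0,0,0]
    - [0.5,-8,4,-4,0,0,0]
    - [0.5,-8,4,-4,0,0,0]
    - [0.5,-8,4,-4,0,0,0]

```text
clock: 34.55
tool_pos: [0.4184, -0.0499, 0.2197]
ee_rot: [0.001, 0.99, 0.142, 0.001]
ft_force: [-0.0, 0.9, 0.3]
opening: 0.497
```

```bash
python3 - <<'E'
from h import *
st(); t=shot('top','t10')['img']; s=shot('side','s10')['img']
cv2.imwrite('pics/v10.png',np.hstack([cv2.resize(t[140:300,150:460],(465,240),interpolation=cv2.INTER_CUBIC) if 0 else cv2.copyMakeBorder(cv2.resize(t[140:340,150:460],(465,300),interpolation=cv2.INTER_CUBIC),0,60,0,0,cv2.BORDER_CONSTANT),cv2.resize(s[170:380,225:420],(334,360),interpolation=cv2.INTER_CUBIC)]))
E
```

```text
{'clock': 34.55, 'joints': [-0.2453, -0.4196, 2.1254, -0.0013, 1.4342, -0.5297], 'tool_pos': [0.4184, -0.0499, 0.2197], 'ee_rot': [0.0009, 0.9899, 0.1418, 0.0005], 'ft_force': [-0.0088, 0.8921, 0.3078], 'opening': 0.4973}
```

View pics/v10.png

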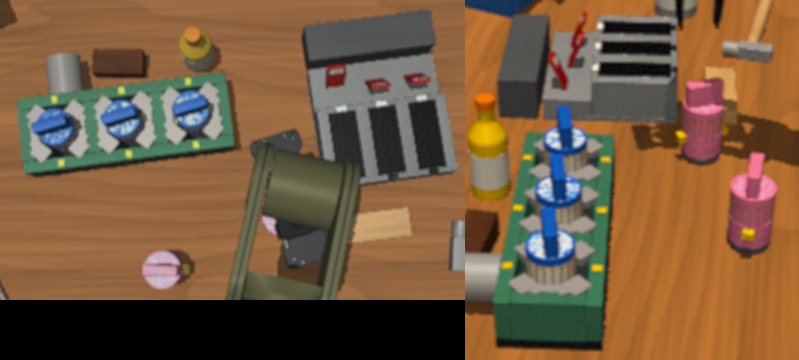

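All three cartridges sit in the bays with their bars turned across. Flag 1 is over, flags 2 and 3 are down, and the gripper is clear. I'm handing in.

```bash
python3 -c "
from h import *
print(r.finish_job())"
```

```text
the job is handed in; nothing more can be done
None
```

The job is handed in at about 35 s of the 208 s allowed. By my last checks everything is in place, though the hand-in reports no verdict.

- **Cartridges:** All three blue-banded cartridges stand in bays 1 to 3. Each went down until it met the bay floor, about 15 mm above the bench, and was turned 80° clockwise. None pushed back noticeably at the end of its turn, so I stopped on the angle and did not feel the stop itself.
- **Knocked cartridge:** The left one had been knocked about 4 cm aside before I reached it. I measured it again from close by before gripping it.
- **Switches:** Toggles 2 and 3 were already on; the fingers met them only at their on stops. Toggle 1 was off: it dragged at 1 to 3 N while being thrown. Felt again afterwards, that stretch was free and the toggle sat at its on stop. The highest force I read at a toggle was about 13 N.
- **Flags:** Flag 1 was pushed to its far stop and flags 2 and 3 were left down. The final top and side pictures agree.
- **Other things on the bench:** The gripper never came near the pink look-alikes or the bystanders, except in passing over them. None looks moved in the final pictures, though the arm hid part of the bench in the top view.

The cameras disagreed by up to about 2 mm on the bay positions. I mostly followed the wrist camera, and all three cartridges went in without resistance.

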